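# Close the watch job boxes and slide them to the finished strip

### The job

Close up the watch repair jobs on the bench: put the lid of its own colour on every job box that is there, press it down until it is fully home all round, and stand each closed box squarely inside its own outlined bay on the brown strip. Any bay will do for any box and the order is up to you, but slide the boxes along the mat, never lift them, because the watch parts are laid out loose inside. Leave the mug, the tool block, the loupe and the white spares case where they are.

Things in the scene. Friction and masses are not known exactly. Their poses are not given: they have to be found in the camera images.
- box_red: Open red plastic job box, watch parts inside: 84 mm (its x) by 60 mm (its y), 32 mm high, 4 mm walls, about 0.25 kg, smooth base that slides easily (friction about 0.25). Origin at the centre of its underside, z up; on the 2 mm green mat it reads z = 0.002. Just inside its mouth (76 x 52 mm) a stiff black rubber seal, pushed down 5 mm by the lid's lip. May be absent (None).
- box_blue: Open blue plastic job box, watch parts inside: 84 mm (its x) by 60 mm (its y), 32 mm high, 4 mm walls, about 0.25 kg, smooth base that slides easily (friction about 0.25). Origin at the centre of its underside, z up; on the 2 mm green mat it reads z = 0.002. Just inside its mouth (76 x 52 mm) a stiff black rubber seal, pushed down 5 mm by the lid's lip. May be absent (None).
- box_yellow: Open yellow plastic job box, watch parts inside: 84 mm (its x) by 60 mm (its y), 32 mm high, 4 mm walls, about 0.25 kg, smooth base that slides easily (friction about 0.25). Origin at the centre of its underside, z up; on the 2 mm green mat it reads z = 0.002. Just inside its mouth (76 x 52 mm) a stiff black rubber seal, pushed down 5 mm by the lid's lip. May be absent (None).
- box_grey: Open grey plastic job box, watch parts inside: 84 mm (its x) by 60 mm (its y), 32 mm high, 4 mm walls, about 0.25 kg, smooth base that slides easily (friction about 0.25). Origin at the centre of its underside, z up; on the 2 mm green mat it reads z = 0.002. Just inside its mouth (76 x 52 mm) a stiff black rubber seal, pushed down 5 mm by the lid's lip. May be absent (None).
- lid_red: Press-on lid of the red box, same colour, 50 g, 27 mm high (not needed if that box is absent): plate 82 (x) x 58 (y) x 4 mm with white labels; under it a rounded lip 9 mm deep, 73 x 49 mm, that enters the box mouth; on it a finger rib 46 mm long (x), 14 mm thick (y), 14 mm high. Origin at the centre of the lip's underside, z up; lying on the mat it reads z = 0.002.
- lid_blue: Press-on lid of the blue box, same colour, 50 g, 27 mm high (not needed if that box is absent): plate 82 (x) x 58 (y) x 4 mm with white labels; under it a rounded lip 9 mm deep, 73 x 49 mm, that enters the box mouth; on it a finger rib 46 mm long (x), 14 mm thick (y), 14 mm high. Origin at the centre of the lip's underside, z up; lying on the mat it reads z = 0.002.
- lid_yellow: Press-on lid of the yellow box, same colour, 50 g, 27 mm high (not needed if that box is absent): plate 82 (x) x 58 (y) x 4 mm with white labels; under it a rounded lip 9 mm deep, 73 x 49 mm, that enters the box mouth; on it a finger rib 46 mm long (x), 14 mm thick (y), 14 mm high. Origin at the centre of the lip's underside, z up; lying on the mat it reads z = 0.002.
- lid_grey: Press-on lid of the grey box, same colour, 50 g, 27 mm high (not needed if that box is absent): plate 82 (x) x 58 (y) x 4 mm with white labels; under it a rounded lip 9 mm deep, 73 x 49 mm, that enters the box mouth; on it a finger rib 46 mm long (x), 14 mm thick (y), 14 mm high. Origin at the centre of the lip's underside, z up; lying on the mat it reads z = 0.002.
- rib_red (a point): Centre of the top of the red lid's rib, 27 mm above the lid's origin. Laid on its box (x along the box's x, either way round) the lid stands 5 mm proud: this point is 55 mm above the box's origin. It takes about 8 N straight down to press it home, where the plate lies on the box's rim, this point is 50 mm above the box's origin, and it stays down.
- rib_blue (a point): Centre of the top of the blue lid's rib, 27 mm above the lid's origin. Laid on its box (x along the box's x, either way round) the lid stands 5 mm proud: this point is 55 mm above the box's origin. It takes about 8 N straight down to press it home, where the plate lies on the box's rim, this point is 50 mm above the box's origin, and it stays down.
- rib_yellow (a point): Centre of the top of the yellow lid's rib, 27 mm above the lid's origin. Laid on its box (x along the box's x, either way round) the lid stands 5 mm proud: this point is 55 mm above the box's origin. It takes about 8 N straight down to press it home, where the plate lies on the box's rim, this point is 50 mm above the box's origin, and it stays down.
- rib_grey (a point): Centre of the top of the grey lid's rib, 27 mm above the lid's origin. Laid on its box (x along the box's x, either way round) the lid stands 5 mm proud: this point is 55 mm above the box's origin. It takes about 8 N straight down to press it home, where the plate lies on the box's rim, this point is 50 mm above the box's origin, and it stays down.
- bay_a: One of four identical bays for finished jobs: a cream outline painted flat on the brown leather strip, inside 112 mm (its x) by 82 mm (its y). Origin at its centre on the mat's surface. Any box may stand in any bay, one to a bay; a bay may stay empty.
- bay_b: One of four identical bays for finished jobs: a cream outline painted flat on the brown leather strip, inside 112 mm (its x) by 82 mm (its y). Origin at its centre on the mat's surface. Any box may stand in any bay, one to a bay; a bay may stay empty.
- bay_c: One of four identical bays for finished jobs: a cream outline painted flat on the brown leather strip, inside 112 mm (its x) by 82 mm (its y). Origin at its centre on the mat's surface. Any box may stand in any bay, one to a bay; a bay may stay empty.
- bay_d: One of four identical bays for finished jobs: a cream outline painted flat on the brown leather strip, inside 112 mm (its x) by 82 mm (its y). Origin at its centre on the mat's surface. Any box may stand in any bay, one to a bay; a bay may stay empty.
- mug: Bystander: cream mug holding pens, 80 mm across, 95 mm high, 175 mm with the pens; origin under its centre. Leave it alone.
- tool_block: Bystander: light wooden block 120 x 55 x 36 mm with watchmaker's tools standing in it, 150 mm high in all; origin under its centre. Leave it alone.
- loupe: Bystander: black eyeglass, a cone 35 mm across and 30 mm high; origin under its centre. Leave it alone.
- spares_case: Bystander: small closed clear plastic case with a white lid, 77 x 57 x 26 mm; origin under its centre. Leave it alone.
There are look-alikes about, which are no part of the job. What is shaped like the lid_blue but turquoise is not meant.

How it is judged (in metres and radians):
At the end, for the whole second after the job is handed in: Every box present stands flat on the mat in an outlined bay (centre within 15 mm lengthwise and 12 mm sideways of the bay centre, turned under 0.3 rad), its own-colour lid fully home (within 1.6 mm of the seated height, 4 mm sideways, not cocked), all released and at rest (z of lid_red in the frame of box_red between 0.021 and 0.0246 m and x of lid_red in the frame of box_red between -0.004 and 0.004 m and y of lid_red in the frame of box_red between -0.004 and 0.004 m and angle between the z axis of lid_red and the z axis of box_red, either way round below 0.06 rad and ((x of box_red in the frame of bay_a between -0.015 and 0.015 m and y of box_red in the frame of bay_a between -0.012 and 0.012 m and angle between the x axis of box_red and the x axis of bay_a, either way round below 0.3 rad) or (x of box_red in the frame of bay_b between -0.015 and 0.015 m and y of box_red in the frame of bay_b between -0.012 and 0.012 m and angle between the x axis of box_red and the x axis of bay_b, either way round below 0.3 rad) or (x of box_red in the frame of bay_c between -0.015 and 0.015 m and y of box_red in the frame of bay_c between -0.012 and 0.012 m and angle between the x axis of box_red and the x axis of bay_c, either way round below 0.3 rad) or (x of box_red in the frame of bay_d between -0.015 and 0.015 m and y of box_red in the frame of bay_d between -0.012 and 0.012 m and angle between the x axis of box_red and the x axis of bay_d, either way round below 0.3 rad)) and height (world z) of each of box_red, box_blue, box_yellow, box_grey below 0.006 m and angle between each of box_red, box_blue, box_yellow, box_grey's own z axis and vertical below 0.06 rad and linear speed of each of box_red, lid_red, box_blue, lid_blue, box_yellow, lid_yellow, box_grey, lid_grey below 0.01 m/s and z of lid_blue in the frame of box_blue between 0.021 and 0.0246 m and x of lid_blue in the frame of box_blue between -0.004 and 0.004 m and y of lid_blue in the frame of box_blue between -0.004 and 0.004 m and angle between the z axis of lid_blue and the z axis of box_blue, either way round below 0.06 rad and ((x of box_blue in the frame of bay_a between -0.015 and 0.015 m and y of box_blue in the frame of bay_a between -0.012 and 0.012 m and angle between the x axis of box_blue and the x axis of bay_a, either way round below 0.3 rad) or (x of box_blue in the frame of bay_b between -0.015 and 0.015 m and y of box_blue in the frame of bay_b between -0.012 and 0.012 m and angle between the x axis of box_blue and the x axis of bay_b, either way round below 0.3 rad) or (x of box_blue in the frame of bay_c between -0.015 and 0.015 m and y of box_blue in the frame of bay_c between -0.012 and 0.012 m and angle between the x axis of box_blue and the x axis of bay_c, either way round below 0.3 rad) or (x of box_blue in the frame of bay_d between -0.015 and 0.015 m and y of box_blue in the frame of bay_d between -0.012 and 0.012 m and angle between the x axis of box_blue and the x axis of bay_d, either way round below 0.3 rad)) and z of lid_yellow in the frame of box_yellow between 0.021 and 0.0246 m and x of lid_yellow in the frame of box_yellow between -0.004 and 0.004 m and y of lid_yellow in the frame of box_yellow between -0.004 and 0.004 m and angle between the z axis of lid_yellow and the z axis of box_yellow, either way round below 0.06 rad and ((x of box_yellow in the frame of bay_a between -0.015 and 0.015 m and y of box_yellow in the frame of bay_a between -0.012 and 0.012 m and angle between the x axis of box_yellow and the x axis of bay_a, either way round below 0.3 rad) or (x of box_yellow in the frame of bay_b between -0.015 and 0.015 m and y of box_yellow in the frame of bay_b between -0.012 and 0.012 m and angle between the x axis of box_yellow and the x axis of bay_b, either way round below 0.3 rad) or (x of box_yellow in the frame of bay_c between -0.015 and 0.015 m and y of box_yellow in the frame of bay_c between -0.012 and 0.012 m and angle between the x axis of box_yellow and the x axis of bay_c, either way round below 0.3 rad) or (x of box_yellow in the frame of bay_d between -0.015 and 0.015 m and y of box_yellow in the frame of bay_d between -0.012 and 0.012 m and angle between the x axis of box_yellow and the x axis of bay_d, either way round below 0.3 rad)) and z of lid_grey in the frame of box_grey between 0.021 and 0.0246 m and x of lid_grey in the frame of box_grey between -0.004 and 0.004 m and y of lid_grey in the frame of box_grey between -0.004 and 0.004 m and angle between the z axis of lid_grey and the z axis of box_grey, either way round below 0.06 rad and ((x of box_grey in the frame of bay_a between -0.015 and 0.015 m and y of box_grey in the frame of bay_a between -0.012 and 0.012 m and angle between the x axis of box_grey and the x axis of bay_a, either way round below 0.3 rad) or (x of box_grey in the frame of bay_b between -0.015 and 0.015 m and y of box_grey in the frame of bay_b between -0.012 and 0.012 m and angle between the x axis of box_grey and the x axis of bay_b, either way round below 0.3 rad) or (x of box_grey in the frame of bay_c between -0.015 and 0.015 m and y of box_grey in the frame of bay_c between -0.012 and 0.012 m and angle between the x axis of box_grey and the x axis of bay_c, either way round below 0.3 rad) or (x of box_grey in the frame of bay_d between -0.015 and 0.015 m and y of box_grey in the frame of bay_d between -0.012 and 0.012 m and angle between the x axis of box_grey and the x axis of bay_d, either way round below 0.3 rad))); the robot touches nothing.
It fails at once if a box is lifted off the mat (more than 10 mm) (height (world z) of any of box_red, box_blue, box_yellow, box_grey above 0.012 m).
It fails at once if a box is tipped (angle between any of box_red, box_blue, box_yellow, box_grey's own z axis and vertical above 0.3 rad).
It fails at once if the mug, tool block, loupe or spares case is disturbed (moved more than 25 mm) (distance of any of mug, tool_block, loupe, spares_case from where it was at the start of the episode above 0.025 m).
Of box_red, box_blue, box_yellow, box_grey only 3 to 4 are there at a start; the rules pass over those that are not, and their reading is None.
At some moment in a run one of box_red, box_blue, box_yellow, box_grey may be knocked a few centimetres aside while the robot is not near it.
Once in a run the grip may slacken for a moment while it holds something.
It also fails if it takes over 210 s, if anything falls off the work surface, if the arm or the gripper's body presses on something with over 40 N, if the wrist force passes 120 N, or if a joint passes its speed limit or range.

### The arm

A 7-joint arm with a two-finger parallel gripper is mounted at the origin on the work surface. World frame = base frame: x ahead of the robot, y to its left, z up, the work surface at z = 0. Lengths are in mm, angles in rad, forces in N, time in s.
With the tool pointing down it reaches from about 425 to 1025 mm from the base axis. Payload 3.6 kg.
Tool frame: the origin (TCP) lies where the fingers leave the gripper's body, on its centre line; the fingertips stand 73 mm ahead of it and the grasp point (between the pads) lies 54 mm ahead of it; z points along the fingers, y is the direction in which the jaws open and shut (so a half turn about z gives the same grasp; the last joint's range is limited). The gripper opens to 85 mm and grips with 20 to 120 N. Pads are 22 mm wide; open, the fingers measure 114 mm over their backs; the gripper's body (76 mm by 85 mm) begins 54 mm behind the grasp point. The pads swing forward as they close: fully open they stand 13 mm farther back than shut.
Start: joints at [-1.438, 0.591, 0.048, 1.609, -0.033, 0.943, -0.034], TCP at [162.311, 706.601, 303.902] pointing down, gripper open.
Joint ranges: [-2.69, 2.69], [-0.47, 2.24], [-1.27, 1.36], [0.19, 2.51], [-1.53, 4.68], [0.08, 2.07], [-3.09, 3.09]. Speed limits (rad/s): [2.57, 2.57, 3.14, 3.14, 3.14, 3.14, 3.14].

### API

Orientations are given as a unit quaternion [x, y, z, w].
In Python, from station import bot gives the robot as it stands. The module is installed in compiled form; this text tells all that it offers.
- The arm moves only by the shell command python3 -m handwheel 'ROWS' [OPENING]. ROWS is JSON, a list that holds one entry, the list of rows, each a list of 6 numbers: the shift along the tool's x, y, z in units of 30 mm (1.0 is 30 mm), then the turn, a rotation vector about the tool's x, y, z in units of 5 degrees (1.0 is 5 degrees). A call has 1 to 12 rows; each row is the pose to reach, as a shift and turn from the pose measured when the call began, along the tool's axes at that moment; what a row does not reach only later rows make up. A row lasts 1/10 s, in which the tool goes at most 50 mm and 8.59 degrees, less where a joint would pass 70% of its speed; a pose out of reach is approached as far as the arm can. A call with a gripper value outside its range is refused whole. OPENING is the gripper's target within -1 to 1 (shut at 1, half-way at 0, fully open at -1), set as the call begins (- or left out, the last holds). The fingers move at their own pace and stop on an object; the grip force is fixed at half the most. Time passes only in rows, so rows that repeat a pose let the fingers close. It gives the time, the measured TCP pose, the force and the opening at its end, in the units of the state.
- bot.get_state(): the state, without advancing time (a new reading comes with each control period).
- bot.get_image(name): name is "scene" or "top" or "wrist"; returns (picture, depth): 384x512x3 uint8, red, green, blue; 384x512 float32, mm along the optical axis (not along the pixel's ray), 0 where there is no reading.
- bot.camera_info(name): a dict with "fx", "fy", "cx", "cy" (pixels), "k1" (the pictures are not rectified: a ray, as slopes to the right and down, at radius r is drawn at 1 + k1 r^2 times it, then the intrinsics apply), "world_from_camera" (4x4, takes a point from camera to world coordinates); the wrist camera has in their place "hand_eye" (4x4, takes a point from camera to tool coordinates, whose origin is the TCP and whose axes are the flange's). Camera axes: x right, y down, z forward; pixel columns grow to the right and rows downward; lengths in mm; the calibration is good to about 2 mm. A picture is of the moment at which its call begins: read the wrist's pose just before it. camera_info takes no time and is no camera call.
- bot.job_done(): hands the job in, once; it reports no verdict.
Trained networks look in the newest picture that a camera, given by its name, has taken for a name from the list of things; names that differ only in an ending like _2 or _b are one class to them, and where a whole thing is asked for, a point or a joint stands for the part that bears it (a point fixed in the world has none). Each returns a list of dicts, best first, with "p" (0 to 1); they miss things now and then, are a little off and sometimes report something else, mostly with a low value. They report only what shows in the picture. A call takes as long as a camera call. They do not tell look-alikes from the thing itself.
- bot.silhouettes(camera, query): "pixels" (384x512 bool, what is visible of it) and "at" ([column, row] in pixels, amid what is visible of it).
- bot.pinpoint(camera, query): "at" ([column, row] in pixels: a listed point, or the origin of a listed thing).
The state is a dict: "clock": time; "q": joint angles; "joint_velocities": joint speeds; "joint_efforts": joint torques, N m; "ee_pos": TCP position; "tool_rot": TCP orientation; "wrist_force": force on the tool from outside, world axes, zero at the start; "ft_torque": the same for the moment, N m; "gripper_width": finger opening in mm.
Only numpy, scipy, OpenCV 4.12 (cv2) and the standard library are available. Lean on these libraries where they do the work, as an engineer would, in place of code of your own. Each camera call takes 0.05 s, during which the arm holds its last target.

## Working session

There is one attempt and no reset: what is moved stays moved. The work goes in short steps, Python scripts to look and compute and a shell command to move; the robot and the scene stay as the last step left them, time stands still between calls to the robot, and variables do not carry over. Pictures are saved under pics/ and viewed, and the job is handed in when it is done.

```bash
mkdir -p pics; ls; python3 - <<'E'
from station import bot
import cv2,numpy as np
s=bot.get_state();print(s)
for n in("scene","top","wrist"):
    c=bot.camera_info(n);print(n,{k:np.round(v,3).tolist() for k,v in c.items()})
    im,d=bot.get_image(n);cv2.imwrite(f"pics/0_{n}.png",im[:,:,::-1]);np.save(f"pics/0_{n}_d.npy",d)
E
```

```text
pics
{'clock': 0.0, 'q': array([-1.43849457,  0.59208382,  0.04829054,  1.60985159, -0.03332563,
        0.94270114, -0.03368975]), 'joint_velocities': array([ 3.94661321e-05, -5.11322703e-04,  1.43479783e-03, -2.74900697e-05,
        6.90304455e-04, -1.43581457e-03,  9.08879344e-04]), 'joint_efforts': array([-2.75282389e-05, -5.48679864e+01,  1.54644527e+00, -1.98134726e+01,
        9.30666720e-03,  8.42242880e-03, -2.06457038e-06]), 'ee_pos': array([162.14194075, 705.94018387, 302.75501211]), 'tool_rot': array([ 1.12620044e-01,  9.93637495e-01, -1.11688010e-03, -7.67751622e-05]), 'wrist_force': array([ 0.36494378, -0.33854105, -1.11932972]), 'ft_torque': array([-0.02902164,  0.06860202,  0.02581532]), 'gripper_width': 85.12824190146657}
scene {'fx': 440.136, 'fy': 440.136, 'cx': 258.448, 'cy': 199.403, 'k1': -0.078, 'world_from_camera': [[0.56, 0.549, -0.62, 1537.08], [0.828, -0.364, 0.426, -562.261], [0.009, -0.752, -0.659, 1032.913], [0.0, 0.0, 0.0, 1.0]]}
top {'fx': 397.422, 'fy': 397.422, 'cx': 253.452, 'cy': 189.235, 'k1': 0.009, 'world_from_camera': [[0.018, -0.992, 0.125, 465.89], [-1.0, -0.019, -0.004, 83.884], [0.006, -0.125, -0.992, 1335.982], [0.0, 0.0, 0.0, 1.0]]}
wrist {'fx': 275.153, 'fy': 275.153, 'cx': 259.96, 'cy': 193.37, 'k1': -0.066, 'hand_eye': [[-0.0, -0.954, -0.299, 76.641], [1.0, -0.0, -0.001, -0.261], [0.001, -0.299, 0.954, -69.995], [0.0, 0.0, 0.0, 1.0]]}
```

View pics/0_top.png

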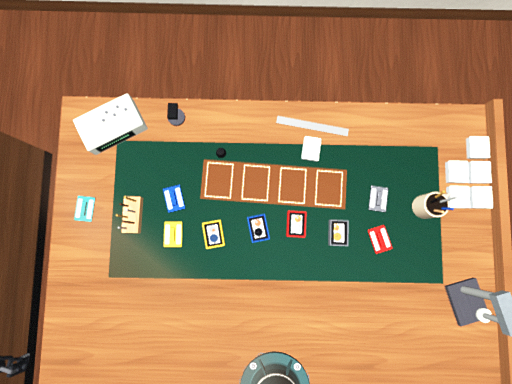

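View pics/0_scene.png

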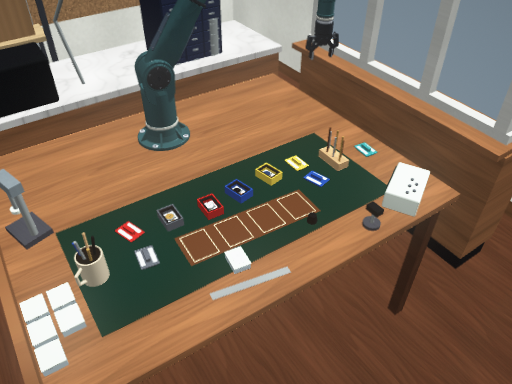

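View pics/0_wrist.png

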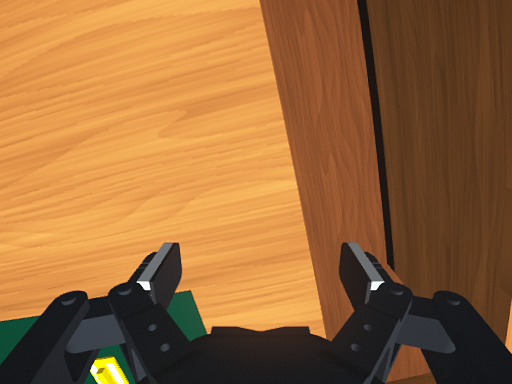

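Top view: the boxes are yellow (213,234), blue (258,228), red (296,223) and grey (339,233), so all four are present. The lids are blue (174,197), yellow (173,235), grey (378,198) and red (380,238). The turquoise look-alike is at (84,208), off the mat. The four bays are at (219..329, 180..188), and the spares case is at (312,148).

```bash
cat > h.py <<'E'
from station import bot
import numpy as np, cv2
from scipy.spatial.transform import Rotation as R
def pose():
    s=bot.get_state();T=np.eye(4);T[:3,:3]=R.from_quat(s['tool_rot']).as_matrix();T[:3,3]=s['ee_pos'];return T
def cam(n,T=None):
    c=bot.camera_info(n)
    W=np.array(c['world_from_camera']) if n!='wrist' else (pose() if T is None else T)@np.array(c['hand_eye'])
    return c,W
def und(c,uv):
    p=(np.asarray(uv,float).reshape(-1,2)-[c['cx'],c['cy']])/[c['fx'],c['fy']]
    q=p.copy()
    for _ in range(10): q=p/(1+c['k1']*(q**2).sum(1,keepdims=True))
    return q
def onz(cw,uv,z):
    c,W=cw;q=und(c,uv);d=np.c_[q,np.ones(len(q))]@W[:3,:3].T;o=W[:3,3]
    t=(z-o[2])/d[:,2];return o+d*t[:,None]
def dep(cw,uv,d):
    c,W=cw;q=und(c,uv);return (np.c_[q,np.ones(len(q))]*np.asarray(d).reshape(-1,1))@W[:3,:3].T+W[:3,3]
def proj(cw,P):
    c,W=cw;P=np.atleast_2d(P);p=(P-W[:3,3])@W[:3,:3];s=p[:,:2]/p[:,2:];r2=(s**2).sum(1,keepdims=True)
    return s*(1+c['k1']*r2)*[c['fx'],c['fy']]+[c['cx'],c['cy']]
def rect(pts):
    (x,y),(w,h),a=cv2.minAreaRect(np.float32(pts))
    if w<h: w,h,a=h,w,a+90
    return x,y,w,h,((a+90)%180)-90   # long-axis angle (deg) from world x
def tri(c1,u1,c2,u2):
    A=[];b=[]
    for (c,W),u in((c1,u1),(c2,u2)):
        q=und(c,u)[0];d=W[:3,:3]@np.r_[q,1];d/=np.linalg.norm(d);M=np.eye(3)-np.outer(d,d);A.append(M);b.append(M@W[:3,3])
    return np.linalg.solve(sum(A),sum(b))
E
python3 - <<'E'
from h import *
C={n:cam(n) for n in("top","scene")}
for q in["box_red","box_blue","box_yellow","box_grey","lid_red","lid_blue","lid_yellow","lid_grey","bay_a","mug","tool_block","loupe","spares_case"]:
    out=[]
    for n in C:
        r=bot.pinpoint(n,q); out.append([(round(x['p'],2),[round(v,1) for v in x['at']]) for x in r[:5]])
    t=None
    if all(out) : t=np.round(tri(C['top'],out[0][0][1],C['scene'],out[1][0][1]),0)
    print(q,out,t)
for q in["box_red","box_blue","box_yellow","box_grey","lid_red","lid_blue","lid_yellow","lid_grey","bay_a"]:
    for m in bot.silhouettes("top",q)[:4]:
        v,u=np.nonzero(m['pixels']); z=34 if q[:3]=='box' else 15 if q[:3]=='lid' else 2
        print(q,round(m['p'],2),np.round(rect(onz(C['top'],np.c_[u,v],z)[:,:2]),1))
print(bot.get_state()['clock'])
E
```

```text
box_red [[(0.65, [170.9, 196.2]), (0.61, [297.9, 224.5]), (0.51, [374.1, 204.9])], [(0.84, [210.0, 210.4])]] [548. 144.  23.]
box_blue [[(0.91, [261.0, 230.1])], [(0.94, [236.9, 191.4]), (0.74, [168.0, 218.5])]] [499.  54.  15.]
box_yellow [[(0.7, [215.5, 234.4])], [(0.95, [269.8, 177.3])]] [483. 207.   2.]
box_grey [[(0.95, [336.5, 231.8]), (0.48, [170.0, 233.3])], [(0.9, [166.5, 216.7]), (0.6, [144.3, 252.5]), (0.16, [295.6, 203.6])]] [ 492. -205.   20.]
lid_red [[(0.6, [377.9, 238.4])], [(0.63, [127.3, 232.5])]] [ 475. -343.    7.]
lid_blue [[(0.76, [85.9, 206.2]), (0.74, [378.6, 198.6]), (0.64, [170.0, 197.0]), (0.58, [219.4, 180.0])], [(0.7, [365.4, 149.5]), (0.52, [315.1, 181.1]), (0.49, [167.8, 217.4]), (0.18, [145.7, 253.0])]] [565. 633.  16.]
lid_yellow [[(0.59, [173.2, 236.7]), (0.49, [137.3, 215.2])], [(0.75, [296.1, 161.0])]] [472. 343.  16.]
lid_grey [[(0.88, [376.9, 201.2])], [(0.77, [147.8, 258.4]), (0.73, [309.7, 220.0])]] [ 603. -337.   -1.]
bay_a [[(0.65, [217.6, 181.5]), (0.6, [326.9, 186.8]), (0.56, [252.6, 182.5]), (0.4, [294.4, 185.6])], [(0.65, [296.2, 208.6]),
[... 403 characters left out ...]
_case [[(0.86, [310.2, 151.7]), (0.48, [171.6, 198.4])], [(0.76, [235.1, 260.8])]] [ 767. -114.    4.]
box_red 0.88 [519.4 -61.3  84.7  66.2  -4. ]
box_red 0.62 [595.2 340.6  82.   59.5  16.2]
box_blue 0.94 [503.8  62.4  84.5  61.   13.5]
box_yellow 0.64 [482.7 207.7  81.7  59.9  13. ]
box_grey 0.41 [ 474.9 -334.2   80.5   56.5   18.5]
lid_red 0.81 [ 475.2 -338.    86.5   64.7   20. ]
lid_blue 0.74 [596.  345.2  84.2  61.3  15.4]
lid_blue 0.57 [556.6 637.9  84.9  58.1  -4.5]
lid_yellow 0.7 [479.7 342.5  85.6  58.5  -0.5]
lid_grey 0.68 [ 608.3 -338.    79.1   58.5   -6.2]
lid_grey 0.36 [ 775.3 -113.8   81.4   58.1   -7.8]
bay_a 0.41 [ 4.961e+02 -2.078e+02  8.730e+01  7.040e+01 -3.000e-01]
1.9
```

```bash
cat > go.py <<'E'
# usage: python3 go.py x y z yawdeg : prints the shift/turn in handwheel units (level tool pointing down, tool x along yaw or yaw+180)
import sys
from h import *
x,y,z,a=map(float,sys.argv[1:5])
T=pose();best=None
for k in(0,180):
    t=np.radians(a+k);X=np.array([np.cos(t),np.sin(t),0]);Z=np.array([0,0,-1.]);G=np.c_[X,np.cross(Z,X),Z]
    r=R.from_matrix(T[:3,:3].T@G).as_rotvec()
    if best is None or np.linalg.norm(r)<np.linalg.norm(best): best=r
s=T[:3,:3].T@(np.array([x,y,z])-T[:3,3])
print("row",np.round(s/30,3).tolist(),np.round(np.degrees(best)/5,2).tolist(),"dist",round(np.linalg.norm(s)),"now",np.round(T[:3,3],1),"w",round(bot.get_state()['gripper_width'],1),"t",round(bot.get_state()['clock'],1))
E
python3 go.py 480 343 215 -0.5
```

```text
row [-13.034, -9.442, 2.965] [0.0, 0.0, -2.49] dist 491 now [162.3 706.6 303.9] w 85.2 t 1.9
```

```bash
python3 -m handwheel '[[[-13.03,-9.44,2.96,0,0,-2.5],[-13.03,-9.44,2.96,0,0,-2.5],[-13.03,-9.44,2.96,0,0,-2.5],[-13.03,-9.44,2.96,0,0,-2.5],[-13.03,-9.44,2.96,0,0,-2.5],[-13.03,-9.44,2.96,0,0,-2.5],[-13.03,-9.44,2.96,0,0,-2.5],[-13.03,-9.44,2.96,0,0,-2.5],[-13.03,-9.44,2.96,0,0,-2.5],[-13.03,-9.44,2.96,0,0,-2.5],[-13.03,-9.44,2.96,0,0,-2.5],[-13.03,-9.44,2.96,0,0,-2.5]]]' -0.2
python3 go.py 480 343 215 -0.5
cat > look.py <<'E'
# python3 look.py tag : wrist picture, saved with depth and pose
import sys
from h import *
T=pose();im,d=bot.get_image("wrist");t=sys.argv[1]
cv2.imwrite(f"pics/{t}.png",im[:,:,::-1]);np.savez(f"pics/{t}.npz",im=im,d=d,T=T)
E
python3 look.py ly1
```

```text
clock: 3.1
ee_pos: [481.0, 341.8, 215.0]
tool_rot: [0.006, 1.0, -0.0, 0.0]
wrist_force: [-0.1, 0.7, 0.1]
gripper_width: 51.3
row [0.035, 0.041, 0.001] [-0.0, 0.0, -0.03] dist 2 now [481.  341.8 215. ] w 51.3 t 3.1
```

View pics/ly1.png

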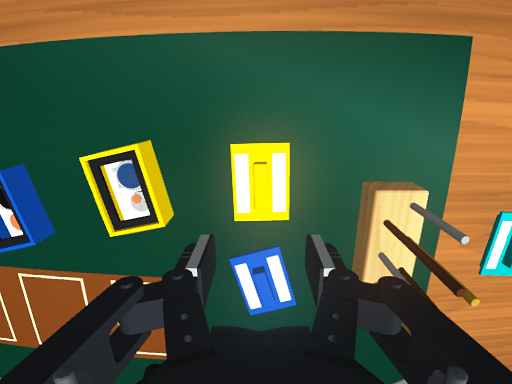

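```bash
cat > meas.py <<'E'
# python3 meas.py tag kind colour col row : kind lid|box, plate/rim rectangle in world from wrist picture
import sys
from h import *
HSV={'yellow':[(22,32)],'blue':[(105,125)],'red':[(0,8),(172,180)],'grey':None}
def meas(tag,kind,col,u0,v0,zp=None,win=75):
    f=np.load(f"pics/{tag}.npz");im,d,T=f['im'],f['d'],f['T'];cw=cam('wrist',T)
    h=cv2.cvtColor(im,cv2.COLOR_RGB2HSV);H,S,V=h[...,0].astype(int),h[...,1],h[...,2]
    if HSV[col] is None: m=(S<60)&(V>45)&(V<200)
    else:
        m=np.zeros(H.shape,bool)
        for a,b in HSV[col]: m|=(H>=a)&(H<=b)
        m&=(S>110)&(V>70)
    vv,uu=np.mgrid[:384,:512];m&=(abs(uu-u0)<win)&(abs(vv-v0)<win)&(d>0)
    v,u=np.nonzero(m);P=dep(cw,np.c_[u,v],d[v,u])
    zs=P[:,2];hist,e=np.histogram(zs,bins=np.arange(-5,60,2));
    z0=(34 if kind=='box' else 15) if zp is None else zp
    k=abs(zs-z0)<4;lab=np.zeros(m.shape,np.uint8);lab[v[k],u[k]]=1
    zm=np.median(zs[k])
    # biggest blob hull, measured on the plane
    lab=cv2.morphologyEx(lab,cv2.MORPH_CLOSE,np.ones((15,15)))
    lab=cv2.morphologyEx(lab,cv2.MORPH_OPEN,np.ones((3,3)))
    n,L,st,_=cv2.connectedComponentsWithStats(lab);i=1+np.argmax(st[1:,4])
    cs,_=cv2.findContours((L==i).astype(np.uint8),cv2.RETR_EXTERNAL,cv2.CHAIN_APPROX_NONE)
    Q=onz(cw,np.vstack(cs)[:,0],zm)[:,:2];x,y,w,hh,a=rect(Q)
    rel=T[:3,:3].T@(np.array([x,y,0])-T[:3,3])
    print(tag,kind,col,"n",k.sum(),"zmed",round(zm,1),"c",round(x,1),round(y,1),"size",round(w,1),round(hh,1),"yaw",round(a,2),"toolxy",np.round(rel[:2],1),"zhist",[(int(a),int(b)) for a,b in zip(e,hist) if b>20])
    return x,y,zm,a
if __name__=="__main__":
    a=sys.argv;meas(a[1],a[2],a[3],float(a[4]),float(a[5]),float(a[6]) if len(a)>6 else None)
E
python3 meas.py ly1 lid yellow 260 182; python3 meas.py ly1 lid blue 263 281;python3 meas.py ly1 box yellow 126 188
python3 - <<'E'
from h import *
print([(r['p'],r['at']) for r in bot.pinpoint("wrist","rib_yellow")],[(r['p'],r['at']) for r in bot.pinpoint("wrist","lid_yellow")])
E
```

```text
ly1 lid yellow n 2115 zmed 15.0 c 477.8 341.2 size 82.0 57.6 yaw 0.66 toolxy [ 3.2 -0.6] zhist [(1, 76), (13, 1080), (15, 1023), (27, 303), (29, 343)]
ly1 lid blue n 1333 zmed 15.0 c 595.7 343.7 size 82.4 57.3 yaw 15.52 toolxy [-114.6    3.2] zhist [(1, 86), (13, 662), (15, 636), (23, 25), (27, 259), (29, 190)]
ly1 box yellow n 1569 zmed 33.8 c 480.5 208.1 size 84.2 62.9 yaw 10.87 toolxy [  -1.  -133.6] zhist [(1, 104), (3, 75), (5, 108), (7, 131), (9, 122), (11, 121), (13, 77), (15, 70), (17, 67), (19, 82), (21, 70), (23, 78), (25, 89), (27, 103), (29, 265), (31, 248), (33, 1045), (35, 110)]
[(0.65, [260.9, 186.0])] [(0.75, [259.6, 177.6])]
```

The wrist view shows the yellow lid at (260,182) and the blue lid at (263,281). The measured lid size (82 x 57.6 mm, plate at z = 15) matches the text. The candidates for the yellow lid are the yellow lid itself (260,182) and the yellow box (126,188). I choose the one with the rib and labels, and take a closer second view to confirm.

```bash
python3 -m handwheel '[[[0.1,0,1.6,0,0,-0.25],[0.1,0,1.6,0,0,-0.25],[0.1,0,1.6,0,0,-0.25],[0.1,0,1.6,0,0,-0.25]]]' -0.2; python3 look.py ly2;  python3 meas.py ly2 lid yellow 260 200
```

```text
clock: 3.65
ee_pos: [476.2, 346.1, 168.9]
tool_rot: [-0.009, 1.0, 0.001, 0.001]
wrist_force: [1.0, -0.0, 0.4]
gripper_width: 51.4
ly2 lid yellow n 2837 zmed 15.0 c 477.4 341.7 size 81.4 57.0 yaw 0.66 toolxy [-0.9 -4.9] zhist [(1, 138), (11, 26), (13, 1377), (15, 1428), (27, 493), (29, 399)]
```

View pics/ly2.png

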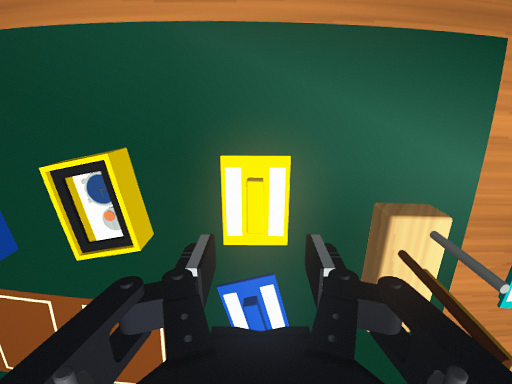

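```bash
python3 go.py 477.6 341.5 130 0.66;python3 look.py ly3;  python3 meas.py ly3 lid yellow 260 200
```

```text
row [-0.03, -0.154, 1.305] [0.04, 0.03, 0.07] dist 39 now [476.5 346.  169.2] w 51.2 t 3.7
ly3 lid yellow n 2835 zmed 15.0 c 477.7 341.7 size 82.1 57.0 yaw 0.68 toolxy [-0.7 -4.9] zhist [(1, 162), (13, 1410), (15, 1410), (27, 493), (29, 400)]
```

```bash
python3 -m handwheel '[[[-0.03,-0.15,1.3,0,0,0.05],[-0.03,-0.15,1.3,0,0,0.05],[-0.03,-0.15,1.3,0,0,0.05],[-0.03,-0.15,1.3,0,0,0.05]]]' -0.2;  python3 go.py 477.6 341.5 90 0.66
```

```text
clock: 4.15
ee_pos: [478.3, 342.0, 131.7]
tool_rot: [-0.006, 1.0, 0.002, 0.002]
wrist_force: [-0.1, -0.1, 0.9]
gripper_width: 51.4
row [0.03, -0.024, 1.39] [0.05, 0.05, 0.01] dist 42 now [478.3 342.  131.7] w 51.4 t 4.2
```

```bash
python3 -m handwheel '[[[0.02,-0.02,1.38,0.05,0.05,0],[0.02,-0.02,1.38,0.05,0.05,0],[0.02,-0.02,1.38,0.05,0.05,0],[0.02,-0.02,1.38,0.05,0.05,0]]]' -0.2;  python3 go.py 477.6 341.5 90 0.66
```

```text
clock: 4.55
ee_pos: [478.5, 342.1, 91.9]
tool_rot: [-0.006, 1.0, 0.001, 0.001]
wrist_force: [-0.4, 0.6, -0.9]
gripper_width: 51.2
row [0.031, -0.021, 0.064] [0.02, 0.02, 0.01] dist 2 now [478.5 342.1  91.9] w 51.2 t 4.5
```

```bash
python3 -m handwheel '[[[0.02,-0.02,0.05,0,0,0],[0.02,-0.02,0.05,0,0,0],[0.02,-0.02,0.05,0,0,0],[0.02,-0.02,0.05,0,0,0],[0.02,-0.02,0.05,0,0,0],[0.02,-0.02,0.05,0,0,0]]]' 1;  python3 go.py 477.6 341.5 215 0.66
```

```text
clock: 5.15
ee_pos: [478.3, 341.7, 91.6]
tool_rot: [-0.006, 1.0, 0.001, 0.001]
wrist_force: [-0.7, -1.5, 6.5]
gripper_width: 12.0
row [0.013, 0.002, -4.114] [0.03, 0.03, 0.01] dist 123 now [478.3 341.7  91.6] w 12.0 t 5.2
```

```bash
python3 -m handwheel '[[[0,0,-2,0,0,0],[0,0,-4.1,0,0,0],[0,0,-4.1,0,0,0],[0,0,-4.1,0,0,0],[0,0,-4.1,0,0,0]]]' 1; python3 look.py hy1; python3 meas.py hy1 lid yellow 260 230 136
```

```text
clock: 5.65
ee_pos: [477.8, 341.2, 215.0]
tool_rot: [-0.006, 1.0, 0.001, 0.002]
wrist_force: [-0.3, -0.2, -0.8]
gripper_width: 11.8
hy1 lid yellow n 4000 zmed 138.3 c 464.7 340.9 size 57.3 57.2 yaw -89.37 toolxy [13.8 -0.8] zhist [(1, 128)]
```

View pics/hy1.png

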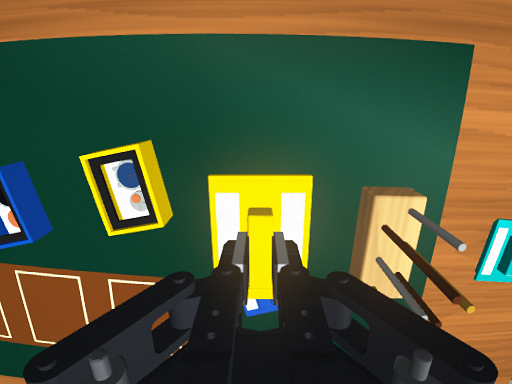

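```bash
python3 go.py 569 225 215 10.9
```

```text
row [-3.007, -3.901, -0.036] [0.02, 0.02, -2.04] dist 148 now [477.3 340.9 214. ] w 11.7 t 5.7
```

```bash
python3 -m handwheel '[[[-3,-3.9,0,0,0,-2.04],[-3,-3.9,0,0,0,-2.04],[-3,-3.9,0,0,0,-2.04],[-3,-3.9,0,0,0,-2.04],[-3,-3.9,0,0,0,-2.04],[-3,-3.9,0,0,0,-2.04]]]' 1; python3 look.py by1; python3 meas.py by1 box yellow 260 90;python3 meas.py by1 lid yellow 260 230 136
```

```text
clock: 6.3
ee_pos: [567.3, 225.9, 212.4]
tool_rot: [-0.096, 0.995, 0.001, -0.001]
wrist_force: [-0.6, 0.6, -0.5]
gripper_width: 12.0
by1 box yellow n 1800 zmed 33.9 c 480.5 207.2 size 84.0 60.2 yaw 10.96 toolxy [88.3 -2.2] zhist [(1, 90), (25, 37), (27, 104), (29, 116), (31, 218), (33, 1391), (35, 139)]
by1 lid yellow n 4046 zmed 135.8 c 553.9 223.1 size 57.3 57.0 yaw -79.02 toolxy [13.3 -0.6] zhist [(1, 107)]
```

View pics/by1.png

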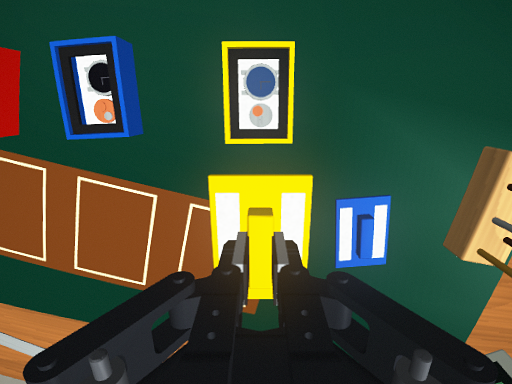

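```bash
python3 go.py 481.3 208 140 10.96
```

```text
row [2.925, -0.064, 2.43] [0.02, -0.01, 0.02] dist 114 now [567.2 226.6 212.8] w 12.2 t 6.3
```

```bash
python3 -m handwheel '[[[1.5,-0.05,0.8,0,0,0.02],[2.92,-0.06,1.6,0,0,0.02],[2.92,-0.06,2.4,0,0,0.02],[2.92,-0.06,2.4,0,0,0.02],[2.92,-0.06,2.4,0,0,0.02],[2.92,-0.06,2.4,0,0,0.02]]]' 1; python3 go.py 481.3 208 122 10.96; python3 look.py by2
```

```text
clock: 6.95
ee_pos: [483.2, 209.6, 142.0]
tool_rot: [-0.096, 0.995, 0.002, 0.001]
wrist_force: [0.0, 0.4, 0.0]
gripper_width: 12.0
row [0.074, -0.044, 0.667] [0.04, 0.03, 0.01] dist 20 now [483.2 209.6 142. ] w 12.0 t 7.0
```

View pics/by2.png

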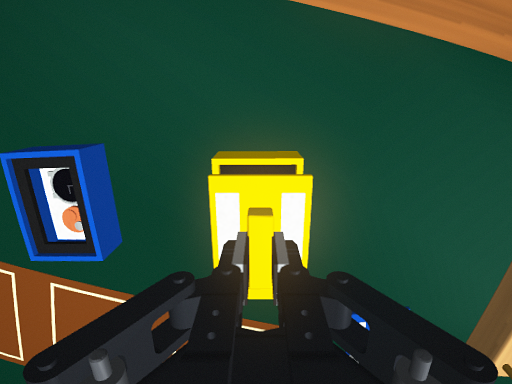

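```bash
python3 -m handwheel '[[[0.08,-0.05,0.3,0.04,0.03,0],[0.08,-0.05,0.45,0.04,0.03,0],[0.08,-0.05,0.45,0.04,0.03,0],[0.08,-0.05,0.45,0.04,0.03,0],[0.08,-0.05,0.45,0.04,0.03,0]]]' 1; python3 go.py 481.3 208 119 10.96
```

```text
clock: 7.5
ee_pos: [481.3, 207.5, 128.6]
tool_rot: [-0.096, 0.995, -0.0, 0.0]
wrist_force: [0.7, 0.5, -0.1]
gripper_width: 11.9
row [-0.003, 0.018, 0.321] [-0.0, 0.0, 0.01] dist 10 now [481.3 207.5 128.6] w 11.9 t 7.5
```

```bash
python3 -m handwheel '[[[0,0.015,0.1,0,0,0],[0,0.015,0.2,0,0,0],[0,0.015,0.3,0,0,0],[0,0.015,0.32,0,0,0],[0,0.015,0.32,0,0,0]]]' 1; python3 go.py 481.3 208 119 10.96
```

```text
clock: 8.0
ee_pos: [481.2, 207.9, 119.1]
tool_rot: [-0.096, 0.995, -0.0, -0.0]
wrist_force: [-0.6, 0.1, 3.2]
gripper_width: 12.0
row [-0.004, 0.002, 0.002] [-0.0, -0.0, 0.01] dist 0 now [481.2 207.9 119.1] w 12.0 t 8.0
```

```bash
python3 -m handwheel '[[[0,0,0.05,0,0,0],[0,0,0.1,0,0,0],[0,0,0.15,0,0,0],[0,0,0.18,0,0,0],[0,0,0.18,0,0,0]]]' 1; python3 go.py 481.3 208 114 10.96
```

```text
clock: 8.5
ee_pos: [481.2, 207.9, 114.6]
tool_rot: [-0.096, 0.995, -0.0, 0.0]
wrist_force: [-2.0, -0.3, 11.6]
gripper_width: 12.1
row [-0.004, 0.003, 0.019] [-0.01, 0.0, 0.01] dist 1 now [481.2 207.9 114.6] w 12.1 t 8.5
```

```bash
python3 -m handwheel '[[[0,0,0.04,0,0,0],[0,0,0.08,0,0,0],[0,0,0.08,0,0,0]]]' 1; python3 -c "
from h import *
print([ (round(m['p'],2),np.round(rect(onz(cam('top'),np.argwhere(m['pixels'])[:,::-1],2)[:,:2]),1)) for m in (bot.get_image('top') and bot.silhouettes('top','bay_a'))])"
```

```text
clock: 8.8
ee_pos: [481.2, 207.9, 114.5]
tool_rot: [-0.096, 0.995, -0.0, 0.0]
wrist_force: [-4.5, -2.0, 24.7]
gripper_width: 12.3
[(0.64, array([644.9, -30.2,  97. ,  88.7,  54. ])), (0.53, array([ 642.1, -202.7,  118.6,    4.2,  -17. ]))]
```

```bash
python3 - <<'E'
from h import *
im=cv2.imread("pics/0_top.png");h=cv2.cvtColor(im,cv2.COLOR_BGR2HSV);H,S,V=h[...,0],h[...,1],h[...,2]
roi=np.zeros(H.shape,bool);roi[155:212,195:352]=1
m=(((H<16)&(S>100)&(V>50))&roi).astype(np.uint8)
m=cv2.morphologyEx(m,cv2.MORPH_OPEN,np.ones((2,2)))
n,L,st,ce=cv2.connectedComponentsWithStats(m,connectivity=4)
cw=cam("top")
for i in range(1,n):
    if st[i,4]>150:
        v,u=np.nonzero(L==i);print(st[i],np.round(rect(onz(cw,np.c_[u,v],2)[:,:2]),1),np.round(onz(cw,ce[i:i+1],2),1))
cv2.imwrite("pics/crop.png",cv2.resize(im[150:260,150:400],None,fx=3,fy=3,interpolation=0))
E
```

```text
[201 161  17  39 171] [664.9 235.9 136.8  42.3  -8.9] [[666.4 242.2   2. ]]
[226 163  25  40 416] [657.  131.5 133.5  80.9   1.1] [[653.  131.7   2. ]]
[207 165  26  33 731] [661.6 194.4 107.4  78.6  -3.3] [[661.4 194.2   2. ]]
[263 165  22  40 416] [652.4  10.9 133.4  71.6   1.1] [[653.5   8.3   2. ]]
[244 167  25  33 728] [655.   69.8 107.3  78.5  -3. ] [[654.6  70.    2. ]]
[295 168  32  40 436] [ 644.5 -114.5  147.8   76.8  -12.2] [[ 643.3 -116.3    2. ]]
[281 170  25  33 730] [648.  -54.8 107.3  78.4  -3.2] [[647.6 -54.8   2. ]]
[335 171  13  39 166] [ 636.2 -226.   136.3   34.1  -11.8] [[ 633.  -227.8    2. ]]
[318 173  24  33 733] [ 6.407e+02 -1.785e+02  1.086e+02  7.800e+01 -5.000e-01] [[ 640.8 -178.7    2. ]]
```

View pics/crop.png

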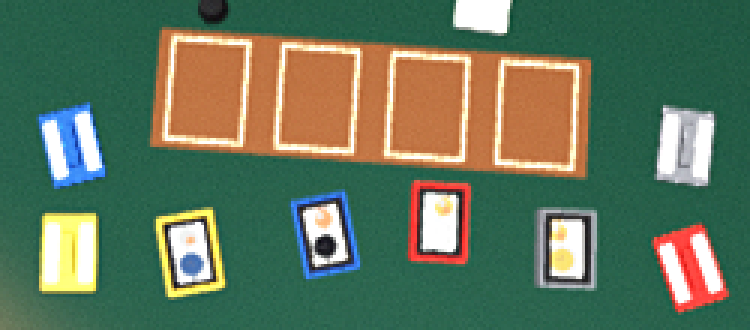

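```bash
python3 go.py 662.2 194.2 115 -3.2
```

```text
row [-5.838, -1.599, -0.012] [-0.01, 0.01, 2.84] dist 182 now [481.1 207.9 114.5] w 11.9 t 8.9
```

```bash
python3 -m handwheel '[[[-0.3,-0.08,-0.01,0,0,0.14],[-0.9,-0.25,-0.01,0,0,0.44],[-1.6,-0.44,-0.01,0,0,0.78],[-2.3,-0.63,-0.01,0,0,1.12],[-3,-0.82,-0.01,0,0,1.46],[-3.7,-1.01,-0.01,0,0,1.8],[-4.4,-1.2,-0.01,0,0,2.14],[-5.1,-1.4,-0.01,0,0,2.48],[-5.6,-1.53,-0.01,0,0,2.72],[-5.84,-1.6,-0.01,0,0,2.84],[-5.84,-1.6,-0.01,0,0,2.84],[-5.84,-1.6,-0.01,0,0,2.84]]]' 1; python3 go.py 662.2 194.2 115 -3.2;python3 look.py dy1
```

```text
clock: 10.1
ee_pos: [662.1, 194.1, 114.7]
tool_rot: [0.028, 1.0, -0.0, 0.001]
wrist_force: [-0.3, 0.4, 0.8]
gripper_width: 12.0
row [-0.002, 0.003, -0.009] [-0.01, 0.01, 0.0] dist 0 now [662.1 194.1 114.7] w 12.0 t 10.1
```

View pics/dy1.png

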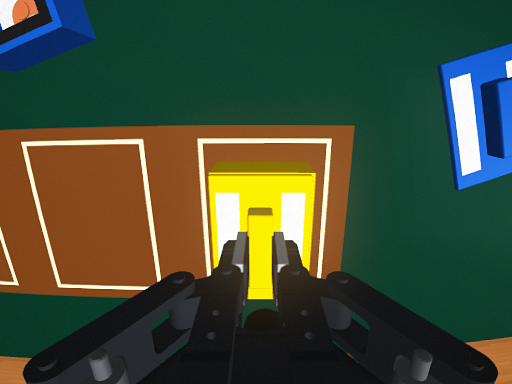

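```bash
python3 -m handwheel '[[[0,0,0,0,0,0],[0,0,0,0,0,0],[0,0,0,0,0,0],[0,0,-1,0,0,0],[0,0,-2.5,0,0,0],[0,0,-3.3,0,0,0],[0,0,-3.3,0,0,0]]]' -0.2; python3 go.py 595.7 343.7 200 15.5;python3 look.py dy2
```

```text
clock: 10.85
ee_pos: [664.1, 195.1, 218.5]
tool_rot: [0.028, 1.0, 0.001, 0.004]
wrist_force: [-0.3, -0.5, -0.0]
gripper_width: 51.4
row [2.558, 4.818, 0.606] [0.01, 0.1, -3.74] dist 165 now [664.1 195.1 218.5] w 51.4 t 10.8
```

View pics/dy2.png

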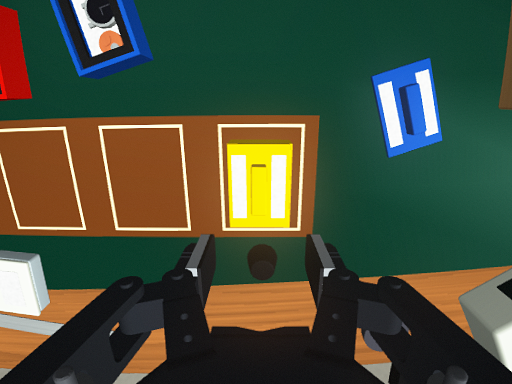

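```bash
python3 meas.py dy2 lid yellow 260 185 38; python3 - <<'E'
from h import *
f=np.load("pics/dy2.npz");cw=cam('wrist',f['T'])
for nm,c in {"A":[(219,125),(304,125),(300,229),(224,229)],"B":[(99,126),(182,126),(190,229),(117,229)]}.items():
    P=onz(cw,c,2);print(nm,np.round(P[:,:2],0).tolist(),np.round(P.mean(0),1))
E
python3 -m handwheel '[[[1.3,2.4,0,0,0,-1.9],[2.55,4.82,0.6,0,0.1,-3.74],[2.55,4.82,0.6,0,0.1,-3.74],[2.55,4.82,0.6,0,0.1,-3.74],[2.55,4.82,0.6,0,0.1,-3.74],[2.55,4.82,0.6,0,0.1,-3.74],[2.55,4.82,0.6,0,0.1,-3.74]]]' -0.2; python3 look.py lb1; python3 meas.py lb1 lid blue 260 190;python3 go.py 595.7 343.7 100 15.5
```

```text
dy2 lid yellow n 2481 zmed 38.0 c 661.3 194.1 size 82.1 58.9 yaw -3.58 toolxy [ 4.7 -1.7] zhist [(1, 96), (9, 49), (17, 45), (25, 47), (31, 54), (33, 141), (35, 162), (37, 2097), (39, 158), (49, 79), (51, 618), (53, 44)]
A [[604.0, 157.0], [609.0, 243.0], [724.0, 238.0], [719.0, 151.0]] [664.  197.1   2. ]
B [[596.0, 32.0], [602.0, 119.0], [717.0, 112.0], [713.0, 26.0]] [657.2  72.1   2. ]
clock: 11.6
ee_pos: [596.0, 339.9, 197.5]
tool_rot: [-0.133, 0.991, -0.001, -0.002]
wrist_force: [-0.4, -1.0, 0.6]
gripper_width: 50.8
lb1 lid blue n 2334 zmed 15.0 c 596.4 343.4 size 81.5 57.5 yaw 15.31 toolxy [-2.1  3.6] zhist [(1, 49), (13, 1195), (15, 1115), (27, 397), (29, 315)]
row [-0.031, 0.127, 3.257] [-0.02, -0.04, -0.05] dist 98 now [596.1 340.  197.7] w 51.4 t 11.7
```

View pics/lb1.png

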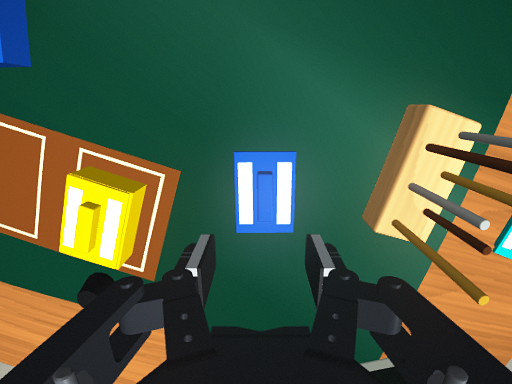

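The blue lid is at (265,192), deep blue and on the mat. The turquoise look-alike shows only at the right edge (507,235).

```bash
python3 go.py 596.2 343.5 130 15.4; python3 -m handwheel '[[[-0.03,0.12,1,0,0,0],[-0.03,0.12,2.2,0,0,0],[-0.03,0.12,2.2,0,0,0],[-0.03,0.12,2.2,0,0,0],[-0.03,0.12,2.2,0,0,0]]]' -0.2;python3 go.py 596.2 343.5 92 15.4
```

```text
row [-0.042, 0.114, 2.257] [-0.02, -0.04, -0.03] dist 68 now [596.1 340.  197.7] w 51.4 t 11.7
clock: 12.15
ee_pos: [597.3, 343.4, 133.5]
tool_rot: [-0.132, 0.991, -0.0, -0.0]
wrist_force: [0.5, 0.7, 0.0]
gripper_width: 51.0
row [0.034, 0.015, 1.384] [-0.01, -0.01, -0.04] dist 42 now [597.3 343.4 133.5] w 51.0 t 12.2
```

```bash
python3 -m handwheel '[[[0.03,0.01,0.7,0,0,0],[0.03,0.01,1.38,0,0,0],[0.03,0.01,1.38,0,0,0],[0.03,0.01,1.38,0,0,0],[0.03,0.01,1.38,0,0,0]]]' -0.2;python3 go.py 596.2 343.5 92 15.4
```

```text
clock: 12.65
ee_pos: [597.4, 344.0, 94.0]
tool_rot: [-0.132, 0.991, 0.0, 0.001]
wrist_force: [-0.3, 0.2, -0.3]
gripper_width: 51.1
row [0.044, -0.005, 0.068] [0.0, 0.03, -0.04] dist 2 now [597.4 344.   94. ] w 51.1 t 12.7
```

```bash
python3 -m handwheel '[[[0.04,0,0.06,0,0,0],[0.04,0,0.06,0,0,0],[0.04,0,0.06,0,0,0],[0.04,0,0.06,0,0,0],[0.04,0,0.06,0,0,0],[0.04,0,0.06,0,0,0]]]' 1;python3 go.py 503 62 215 13.5;  python3 -m handwheel '[[[0,0,-2,0,0,0],[0,0,-4.1,0,0,0],[0,0,-4.1,0,0,0],[0,0,-4.1,0,0,0],[0,0,-4.1,0,0,0]]]' 1; python3 go.py 591 82 215 13.5
```

```text
clock: 13.25
ee_pos: [596.6, 343.9, 93.2]
tool_rot: [-0.132, 0.991, 0.0, 0.002]
wrist_force: [-1.4, -2.2, 5.9]
gripper_width: 12.3
row [5.458, -8.25, -4.08] [0.0, 0.04, 0.34] dist 321 now [596.6 343.9  93.2] w 12.3 t 13.2
clock: 13.75
ee_pos: [596.0, 343.5, 216.2]
tool_rot: [-0.132, 0.991, 0.0, 0.002]
wrist_force: [-0.1, -0.2, -1.5]
gripper_width: 12.1
row [2.443, -8.37, 0.03] [0.0, 0.04, 0.34] dist 262 now [596.  343.5 216.2] w 12.1 t 13.8
```

```bash
python3 -m handwheel '[[[0.6,-2,0,0,0,0.1],[1.2,-4,0,0,0,0.2],[1.8,-6.2,0,0,0,0.3],[2.44,-8.37,0,0,0,0.34],[2.44,-8.37,0,0,0,0.34],[2.44,-8.37,0,0,0,0.34],[2.44,-8.37,0,0,0,0.34],[2.44,-8.37,0,0,0,0.34],[2.44,-8.37,0,0,0,0.34]]]' 1; python3 look.py bb1; python3 meas.py bb1 box blue 260 90;python3 meas.py bb1 lid blue 260 230 136
```

```text
clock: 14.65
ee_pos: [590.8, 85.0, 215.3]
tool_rot: [-0.119, 0.993, 0.001, 0.001]
wrist_force: [-0.8, -1.3, 0.2]
gripper_width: 12.0
bb1 box blue n 1699 zmed 33.9 c 502.9 60.7 size 84.3 59.9 yaw 12.15 toolxy [91.7 -3.2] zhist [(1, 44), (25, 23), (27, 53), (29, 90), (31, 218), (33, 1318), (35, 114)]
bb1 lid blue n 3859 zmed 137.1 c 579.2 82.1 size 57.9 57.3 yaw 13.66 toolxy [12.6 -0.5] zhist [(1, 24)]
```

View pics/bb1.png

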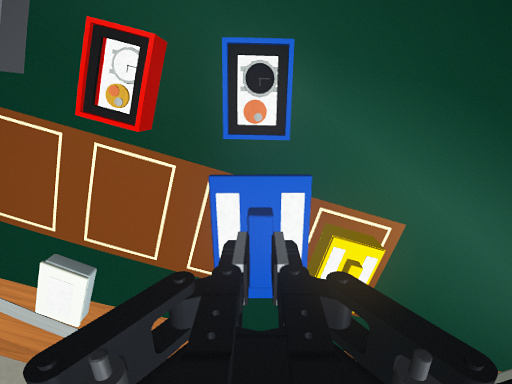

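The blue box is at (259,88), and I hold the blue lid at (261,230). Aligning over the box.

```bash
python3 go.py 503.3 61.3 140 12.15
```

```text
row [3.031, -0.08, 2.506] [0.02, 0.03, 0.31] dist 118 now [590.9  85.  215.5] w 11.9 t 14.7
```

```bash
python3 -m handwheel '[[[1.5,-0.05,0.8,0,0,0.2],[3.03,-0.08,1.6,0,0,0.3],[3.03,-0.08,2.5,0,0,0.3],[3.03,-0.08,2.5,0,0,0.3],[3.03,-0.08,2.5,0,0,0.3],[3.03,-0.08,2.5,0,0,0.3],[3.03,-0.08,2.5,0,0,0.3]]]' 1; python3 go.py 503.3 61.3 128 12.15
```

```text
clock: 15.4
ee_pos: [505.4, 62.1, 141.4]
tool_rot: [-0.107, 0.994, 0.001, 0.003]
wrist_force: [-0.5, 0.0, -0.5]
gripper_width: 12.0
row [0.077, -0.014, 0.448] [0.02, 0.08, 0.02] dist 14 now [505.4  62.1 141.4] w 12.0 t 15.4
```

```bash
python3 -m handwheel '[[[0.08,-0.01,0.2,0,0.08,0.02],[0.08,-0.01,0.43,0,0.08,0.02],[0.08,-0.01,0.43,0,0.08,0.02],[0.08,-0.01,0.43,0,0.08,0.02],[0.08,-0.01,0.43,0,0.08,0.02]]]' 1; python3 go.py 503.3 61.3 121 12.15
```

```text
clock: 15.9
ee_pos: [503.2, 61.3, 128.5]
tool_rot: [-0.106, 0.994, 0.001, -0.0]
wrist_force: [-0.4, 0.0, -0.5]
gripper_width: 11.8
row [-0.004, -0.003, 0.249] [0.02, -0.0, -0.0] dist 7 now [503.2  61.3 128.5] w 11.8 t 15.9
```

```bash
python3 -m handwheel '[[[0,0,0.08,0.02,0,0],[0,0,0.16,0.02,0,0],[0,0,0.25,0.02,0,0],[0,0,0.25,0.02,0,0]]]' 1; python3 -m handwheel '[[[0,0,0.05,0,0,0],[0,0,0.1,0,0,0],[0,0,0.15,0,0,0],[0,0,0.18,0,0,0],[0,0,0.18,0,0,0]]]' 1; python3 go.py 503.3 61.3 116 12.15
```

```text
clock: 16.3
ee_pos: [503.2, 61.4, 120.7]
tool_rot: [-0.106, 0.994, 0.0, -0.0]
wrist_force: [1.0, 0.8, -1.7]
gripper_width: 11.7
clock: 16.8
ee_pos: [503.2, 61.4, 116.1]
tool_rot: [-0.106, 0.994, 0.0, -0.0]
wrist_force: [-1.3, -0.0, 8.5]
gripper_width: 11.8
row [-0.004, -0.003, 0.002] [0.0, -0.0, -0.0] dist 0 now [503.2  61.4 116.1] w 11.8 t 16.8
```

```bash
python3 -m handwheel '[[[0,0,0.04,0,0,0],[0,0,0.08,0,0,0],[0,0,0.1,0,0,0],[0,0,0.1,0,0,0]]]' 1; python3 go.py 656.5 70.9 116 -3.2
```

```text
clock: 17.2
ee_pos: [503.1, 61.4, 116.0]
tool_rot: [-0.106, 0.994, -0.0, 0.0]
wrist_force: [-5.1, -0.3, 31.3]
gripper_width: 12.3
row [-5.064, -0.765, 0.002] [-0.0, 0.01, 3.07] dist 154 now [503.1  61.4 116. ] w 12.3 t 17.2
```

Home (a hard stop at 116.0 with 31 N). Dragging it to bay B.

```bash
python3 -m handwheel '[[[-0.3,-0.05,-0.01,0,0,0.18],[-0.9,-0.14,-0.01,0,0,0.55],[-1.6,-0.24,-0.01,0,0,0.97],[-2.3,-0.35,-0.01,0,0,1.4],[-3,-0.45,-0.01,0,0,1.82],[-3.7,-0.56,-0.01,0,0,2.24],[-4.4,-0.66,-0.01,0,0,2.66],[-4.8,-0.73,-0.01,0,0,2.9],[-5.06,-0.765,-0.01,0,0,3.07],[-5.06,-0.765,-0.01,0,0,3.07],[-5.06,-0.765,-0.01,0,0,3.07]]]' 1; python3 go.py 656.5 70.9 116 -3.2
python3 -m handwheel '[[[0,0,0,0,0,0],[0,0,0,0,0,0],[0,0,0,0,0,0],[0,0,-1,0,0,0],[0,0,-2.5,0,0,0],[0,0,-3.3,0,0,0],[0,0,-3.3,0,0,0]]]' -0.2; python3 look.py db2; python3 meas.py db2 lid blue 260 185 38; python3 go.py 608.3 -338 215 -6
```

```text
clock: 18.3
ee_pos: [656.3, 70.8, 116.2]
tool_rot: [0.028, 1.0, -0.0, 0.001]
wrist_force: [-0.4, -0.0, -0.3]
gripper_width: 11.8
row [-0.008, 0.002, 0.008] [-0.0, 0.01, 0.0] dist 0 now [656.3  70.8 116.2] w 11.8 t 18.3
clock: 19.0
ee_pos: [658.6, 71.2, 219.7]
tool_rot: [0.028, 1.0, 0.001, 0.005]
wrist_force: [0.9, 0.2, -0.0]
gripper_width: 51.1
db2 lid blue n 2442 zmed 38.0 c 654.9 71.0 size 81.2 58.8 yaw -3.23 toolxy [ 5.8 -0.7] zhist [(1, 31), (5, 22), (7, 36), (15, 39), (23, 42), (29, 44), (31, 28), (33, 179), (35, 170), (37, 1979), (39, 194), (49, 85), (51, 626), (53, 39)]
row [0.864, -13.702, 0.066] [0.01, 0.06, 0.56] dist 412 now [657.2  71.  217.4] w 51.6 t 19.1
```

View pics/db2.png

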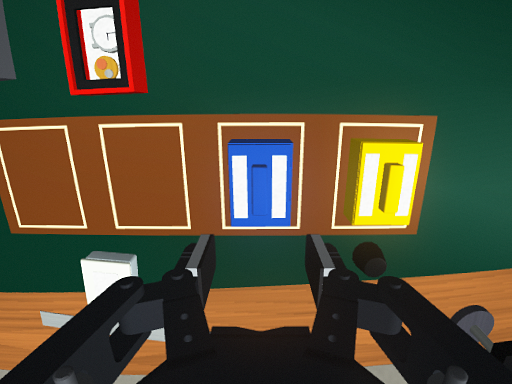

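```bash
python3 -m handwheel '[[[0.2,-3,0,0,0,0.1],[0.4,-6,0,0,0,0.3],[0.86,-13.7,0.07,0,0.06,0.56],[0.86,-13.7,0.07,0,0.06,0.56],[0.86,-13.7,0.07,0,0.06,0.56],[0.86,-13.7,0.07,0,0.06,0.56],[0.86,-13.7,0.07,0,0.06,0.56],[0.86,-13.7,0.07,0,0.06,0.56],[0.86,-13.7,0.07,0,0.06,0.56],[0.86,-13.7,0.07,0,0.06,0.56],[0.86,-13.7,0.07,0,0.06,0.56]]]' -0.2; python3 look.py lg1; python3 meas.py lg1 lid grey 260 190;python3 go.py 608 -338 130 -6
```

```text
clock: 20.15
ee_pos: [608.3, -335.8, 213.5]
tool_rot: [0.052, 0.999, 0.002, -0.001]
wrist_force: [0.6, 0.9, 0.1]
gripper_width: 51.6
lg1 lid grey n 2131 zmed 15.0 c 608.8 -339.6 size 81.8 57.4 yaw -7.36 toolxy [-1.3 -4.4] zhist [(1, 68), (13, 1053), (15, 1070), (27, 348), (29, 300)]
row [0.016, -0.124, 2.794] [0.04, -0.01, 0.04] dist 84 now [ 608.9 -334.7  213.8] w 51.5 t 20.2
```

View pics/lg1.png

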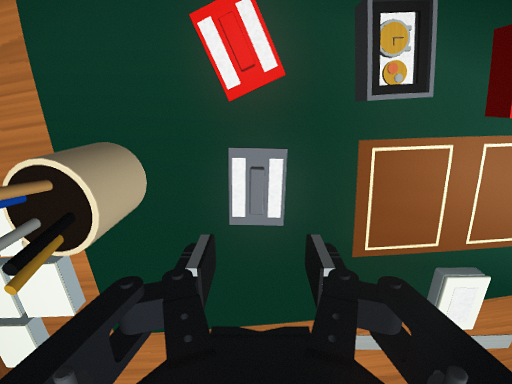

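The grey lid is at (258,187), the red lid at (238,45), the mug at (75,195) and the grey box at (395,48). The grey-lid measurement fits the stated sizes. Moving down in two stages, with a second view.

```bash
python3 go.py 608.8 -339.5 150 -7.36;  python3 -m handwheel '[[[0.03,-0.17,1,0,0,0.3],[0.03,-0.17,2.1,0,0,0.3],[0.03,-0.17,2.1,0,0,0.3],[0.03,-0.17,2.1,0,0,0.3],[0.03,-0.17,2.1,0,0,0.3]]]' -0.2; python3 look.py lg2; python3 meas.py lg2 lid grey 260 205; python3 go.py 608.8 -339.5 130 -7.36
```

```text
row [-0.014, -0.168, 2.127] [0.04, -0.01, 0.31] dist 64 now [ 608.9 -334.7  213.8] w 51.5 t 20.2
clock: 20.7
ee_pos: [609.0, -338.5, 152.4]
tool_rot: [0.063, 0.998, 0.002, 0.001]
wrist_force: [-0.5, -0.1, 0.2]
gripper_width: 51.0
lg2 lid grey n 3336 zmed 15.0 c 608.9 -339.2 size 81.2 57.1 yaw -7.31 toolxy [ 0.2 -1.3] zhist [(1, 100), (13, 1668), (15, 1652), (27, 523), (29, 488)]
row [0.004, -0.018, 0.759] [0.04, 0.02, 0.02] dist 23 now [ 608.9 -339.   152.8] w 50.8 t 20.8
```

```bash
python3 -m handwheel '[[[0,-0.02,0.8,0.04,0,0],[0,-0.02,1.7,0.04,0,0],[0,-0.02,2,0.04,0,0],[0,-0.02,2,0.04,0,0],[0,-0.02,2,0.04,0,0]]]' -0.2; python3 go.py 609 -339.4 92 -7.3
```

```text
clock: 21.25
ee_pos: [609.8, -339.9, 94.0]
tool_rot: [0.063, 0.998, -0.001, 0.002]
wrist_force: [0.7, 0.1, 0.5]
gripper_width: 51.0
row [0.027, 0.014, 0.068] [-0.01, 0.04, 0.01] dist 2 now [ 609.8 -339.9   94. ] w 51.0 t 21.2
```

```bash
python3 -m handwheel '[[[0.03,0.01,0.06,0,0,0],[0.03,0.01,0.06,0,0,0],[0.03,0.01,0.06,0,0,0],[0.03,0.01,0.06,0,0,0],[0.03,0.01,0.06,0,0,0],[0.03,0.01,0.06,0,0,0]]]' 1;  python3 -m handwheel '[[[0,0,-2,0,0,0],[0,0,-4.1,0,0,0],[0,0,-4.1,0,0,0],[0,0,-4.1,0,0,0],[0,0,-4.1,0,0,0]]]' 1; python3 go.py 584 -205 215 0
```

```text
clock: 21.85
ee_pos: [609.4, -339.8, 93.5]
tool_rot: [0.063, 0.998, -0.001, 0.002]
wrist_force: [-1.3, 0.8, 6.5]
gripper_width: 11.8
clock: 22.35
ee_pos: [608.6, -339.5, 216.8]
tool_rot: [0.063, 0.998, -0.001, 0.003]
wrist_force: [-0.3, -0.6, -0.9]
gripper_width: 11.8
row [1.381, 4.343, 0.045] [-0.02, 0.06, -1.45] dist 137 now [ 608.6 -339.5  216.8] w 11.8 t 22.4
```

```bash
python3 -m handwheel '[[[0.6,2,0,0,0.06,-0.7],[1.38,4.34,0,0,0.06,-1.45],[1.38,4.34,0,0,0.06,-1.45],[1.38,4.34,0,0,0.06,-1.45],[1.38,4.34,0,0,0.06,-1.45],[1.38,4.34,0,0,0.06,-1.45],[1.38,4.34,0,0,0.06,-1.45]]]' 1; python3 look.py bg1; python3 meas.py bg1 box grey 260 90;python3 meas.py bg1 lid grey 260 230 137
```

```text
clock: 23.05
ee_pos: [583.7, -207.1, 215.7]
tool_rot: [0.001, 1.0, -0.001, -0.0]
wrist_force: [-0.5, -0.8, -0.9]
gripper_width: 12.0
bg1 box grey n 2526 zmed 33.3 c 492.8 -203.0 size 84.3 59.9 yaw -1.6 toolxy [90.8  4.4] zhist [(1, 38), (11, 28), (25, 45), (27, 259), (29, 1566), (31, 369), (33, 1300), (35, 103)]
bg1 lid grey n 4011 zmed 137.3 c 571.1 -207.6 size 59.1 57.2 yaw -0.14 toolxy [12.5  0.1] zhist [(1, 26)]
```

View pics/bg1.png

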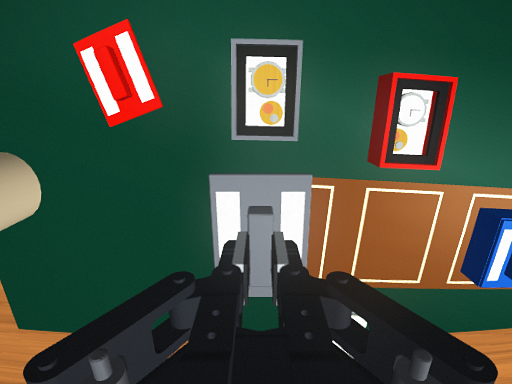

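The grey box is at (267,90) and the held grey lid at (261,230). The red box is at (415,120) and the red lid at (118,72).

```bash
python3 go.py 493.5 -202.9 140 -1.6
```

```text
row [3.01, 0.134, 2.53] [-0.03, -0.01, 0.29] dist 118 now [ 583.8 -207.   215.9] w 11.9 t 23.1
```

```bash
python3 -m handwheel '[[[1.5,0.1,0.8,0,0,0.2],[3.01,0.13,1.6,0,0,0.29],[3.01,0.13,2.5,0,0,0.29],[3.01,0.13,2.5,0,0,0.29],[3.01,0.13,2.5,0,0,0.29],[3.01,0.13,2.5,0,0,0.29],[3.01,0.13,2.5,0,0,0.29]]]' 1; python3 go.py 493.5 -202.9 128 -1.6
```

```text
clock: 23.8
ee_pos: [495.6, -203.4, 142.2]
tool_rot: [0.014, 1.0, -0.002, 0.002]
wrist_force: [-0.2, -0.7, -0.0]
gripper_width: 12.0
row [0.073, 0.017, 0.473] [-0.04, 0.04, 0.0] dist 14 now [ 495.6 -203.4  142.2] w 12.0 t 23.8
```

```bash
python3 -m handwheel '[[[0.07,0.02,0.2,-0.04,0.04,0],[0.07,0.02,0.46,-0.04,0.04,0],[0.07,0.02,0.46,-0.04,0.04,0],[0.07,0.02,0.46,-0.04,0.04,0],[0.07,0.02,0.46,-0.04,0.04,0]]]' 1; python3 go.py 493.5 -202.9 121 -1.6
```

```text
clock: 24.3
ee_pos: [493.5, -202.8, 128.3]
tool_rot: [0.014, 1.0, -0.0, -0.0]
wrist_force: [-0.5, -0.2, -0.4]
gripper_width: 11.8
row [0.001, -0.003, 0.243] [-0.0, -0.0, 0.0] dist 7 now [ 493.5 -202.8  128.3] w 11.8 t 24.3
```

```bash
python3 -m handwheel '[[[0,0,0.08,0,0,0],[0,0,0.16,0,0,0],[0,0,0.24,0,0,0],[0,0,0.24,0,0,0]]]' 1; python3 -m handwheel '[[[0,0,0.05,0,0,0],[0,0,0.1,0,0,0],[0,0,0.15,0,0,0],[0,0,0.18,0,0,0],[0,0,0.18,0,0,0]]]' 1; python3 -m handwheel '[[[0,0,0.04,0,0,0],[0,0,0.06,0,0,0],[0,0,0.06,0,0,0]]]' 1;python3 go.py 642.5 -177.7 116.3 -3.2
```

```text
clock: 24.7
ee_pos: [493.6, -202.8, 121.0]
tool_rot: [0.014, 1.0, -0.0, -0.0]
wrist_force: [0.1, -0.4, 0.7]
gripper_width: 11.6
clock: 25.2
ee_pos: [493.7, -202.8, 116.4]
tool_rot: [0.014, 1.0, -0.0, 0.0]
wrist_force: [-1.7, 1.6, 9.2]
gripper_width: 11.7
clock: 25.5
ee_pos: [493.6, -202.8, 116.3]
tool_rot: [0.014, 1.0, -0.0, 0.0]
wrist_force: [-2.4, 1.0, 17.0]
gripper_width: 12.2
row [-4.936, 0.977, 0.002] [-0.01, 0.0, 0.32] dist 151 now [ 493.6 -202.8  116.3] w 12.2 t 25.5
```

Home at 116.3 with rising force. Dragging it to bay D.

```bash
python3 -m handwheel '[[[-0.3,0.06,-0.01,0,0,0.02],[-0.9,0.18,-0.01,0,0,0.06],[-1.6,0.32,-0.01,0,0,0.1],[-2.3,0.46,-0.01,0,0,0.15],[-3,0.59,-0.01,0,0,0.2],[-3.7,0.73,-0.01,0,0,0.24],[-4.4,0.87,-0.01,0,0,0.28],[-4.75,0.94,-0.01,0,0,0.31],[-4.94,0.98,-0.01,0,0,0.32],[-4.94,0.98,-0.01,0,0,0.32],[-4.94,0.98,-0.01,0,0,0.32]]]' 1; python3 go.py 642.5 -177.7 116.3 -3.2
python3 -m handwheel '[[[0,0,0,0,0,0],[0,0,0,0,0,0],[0,0,0,0,0,0],[0,0,-1,0,0,0],[0,0,-2.5,0,0,0],[0,0,-3.3,0,0,0],[0,0,-3.3,0,0,0]]]' -0.2; python3 look.py dg2; python3 meas.py dg2 lid grey 260 185 38; python3 go.py 475.2 -338 215 19.5
```

```text
clock: 26.6
ee_pos: [642.6, -177.6, 116.6]
tool_rot: [0.028, 1.0, -0.0, 0.001]
wrist_force: [-0.6, 0.2, -0.1]
gripper_width: 11.9
row [0.003, -0.004, 0.01] [-0.01, 0.01, -0.0] dist 0 now [ 642.6 -177.6  116.6] w 11.9 t 26.6
clock: 27.3
ee_pos: [644.9, -178.3, 220.1]
tool_rot: [0.028, 1.0, -0.001, 0.005]
wrist_force: [0.4, 0.2, -0.3]
gripper_width: 51.3
dg2 lid grey n 2437 zmed 37.9 c 640.5 -177.9 size 83.2 58.4 yaw -3.24 toolxy [6.5 0.6] zhist [(13, 52), (21, 48), (29, 50), (31, 25), (33, 185), (35, 213), (37, 1977), (39, 156), (49, 81), (51, 650), (53, 39)]
row [5.3, -5.642, 0.07] [-0.03, 0.06, -4.55] dist 232 now [ 643.5 -178.   217.8] w 51.2 t 27.4
```

View pics/dg2.png

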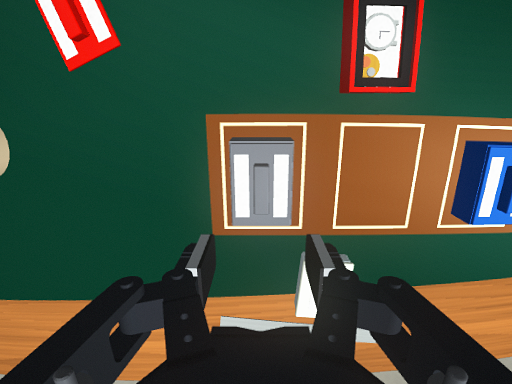

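The grey box sits in bay D at (262,180). Now to the red lid, at the top left (78,30).

```bash
python3 -m handwheel '[[[1.7,-1.8,0,0,0.06,-1.6],[3.5,-3.7,0,0,0.06,-3.2],[5.3,-5.64,0.1,0,0.06,-4.55],[5.3,-5.64,0.1,0,0.06,-4.55],[5.3,-5.64,0.1,0,0.06,-4.55],[5.3,-5.64,0.1,0,0.06,-4.55],[5.3,-5.64,0.1,0,0.06,-4.55],[5.3,-5.64,0.1,0,0.06,-4.55]]]' -0.2; python3 look.py lr1; python3 meas.py lr1 lid red 260 190;python3 go.py 475.2 -338 150 19.5
```

```text
clock: 28.15
ee_pos: [476.2, -336.5, 213.5]
tool_rot: [-0.171, 0.985, -0.0, 0.0]
wrist_force: [0.4, 0.2, 0.4]
gripper_width: 51.2
lr1 lid red n 2021 zmed 15.0 c 474.3 -341.9 size 82.1 57.0 yaw 17.89 toolxy [ 3.6 -4.3] zhist [(1, 103), (13, 1031), (15, 972), (27, 340), (29, 311)]
row [0.062, -0.04, 2.122] [-0.01, 0.0, 0.04] dist 64 now [ 476.5 -336.2  213.7] w 51.1 t 28.2
```

View pics/lr1.png

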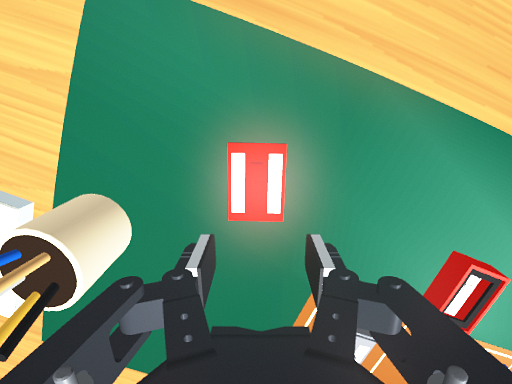

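The lighting is brighter here. The red lid is at (257,182) and the red box at (467,290).

```bash
python3 go.py 474.3 -341.9 150 17.9; python3 -m handwheel '[[[0.1,-0.15,1,0,0,0.35],[0.1,-0.15,2.1,0,0,0.35],[0.1,-0.15,2.1,0,0,0.35],[0.1,-0.15,2.1,0,0,0.35],[0.1,-0.15,2.1,0,0,0.35]]]' -0.2; python3 look.py lr2; python3 meas.py lr2 lid red 260 205; python3 go.py 474.3 -341.9 92 17.9
```

```text
row [0.135, -0.152, 2.122] [-0.01, 0.0, 0.36] dist 64 now [ 476.5 -336.2  213.7] w 51.1 t 28.2
clock: 28.7
ee_pos: [476.7, -341.2, 151.9]
tool_rot: [-0.157, 0.988, -0.001, 0.001]
wrist_force: [0.8, -0.6, 0.0]
gripper_width: 51.2
lr2 lid red n 3181 zmed 15.0 c 474.4 -341.9 size 81.7 57.2 yaw 18.39 toolxy [2.7 0.5] zhist [(1, 138), (13, 1639), (15, 1521), (27, 573), (29, 468)]
row [0.08, 0.018, 2.005] [-0.04, 0.03, 0.02] dist 60 now [ 476.6 -341.5  152.2] w 51.3 t 28.8
```

```bash
python3 -m handwheel '[[[0.08,0.02,0.8,-0.02,0.03,-0.05],[0.08,0.02,1.7,-0.02,0.03,-0.05],[0.08,0.02,2,-0.02,0.03,-0.05],[0.08,0.02,2,-0.02,0.03,-0.05],[0.08,0.02,2,-0.02,0.03,-0.05]]]' -0.2; python3 go.py 474.4 -341.9 92 18.2
```

```text
clock: 29.25
ee_pos: [475.0, -342.2, 93.2]
tool_rot: [-0.159, 0.987, -0.001, 0.001]
wrist_force: [-0.8, -0.4, 0.1]
gripper_width: 51.5
row [0.015, 0.014, 0.041] [-0.03, 0.01, 0.01] dist 1 now [ 475.  -342.2   93.2] w 51.5 t 29.2
```

```bash
python3 -m handwheel '[[[0.01,0.01,0.04,0,0,0],[0.01,0.01,0.04,0,0,0],[0.01,0.01,0.04,0,0,0],[0.01,0.01,0.04,0,0,0],[0.01,0.01,0.04,0,0,0],[0.01,0.01,0.04,0,0,0]]]' 1;  python3 -m handwheel '[[[0,0,-2,0,0,0],[0,0,-4.1,0,0,0],[0,0,-4.1,0,0,0],[0,0,-4.1,0,0,0],[0,0,-4.1,0,0,0]]]' 1; python3 go.py 609 -66 215 -3
```

```text
clock: 29.85
ee_pos: [475.0, -342.3, 93.1]
tool_rot: [-0.159, 0.987, -0.002, 0.001]
wrist_force: [-0.8, 0.2, 5.8]
gripper_width: 11.9
clock: 30.35
ee_pos: [474.4, -341.9, 216.5]
tool_rot: [-0.158, 0.987, -0.002, 0.001]
wrist_force: [-0.2, -0.6, -0.4]
gripper_width: 12.0
row [-7.138, 7.331, 0.031] [-0.05, 0.03, 4.25] dist 307 now [ 474.4 -341.9  216.5] w 12.0 t 30.4
```

```bash
python3 -m handwheel '[[[-1.2,1.2,0,0,0,0.7],[-2.4,2.4,0,0,0,1.4],[-3.6,3.7,0,0,0,2.1],[-4.8,4.9,0,0,0,2.8],[-6,6.1,0,-0.05,0,3.6],[-7.14,7.33,0,-0.05,0.03,4.25],[-7.14,7.33,0,-0.05,0.03,4.25],[-7.14,7.33,0,-0.05,0.03,4.25],[-7.14,7.33,0,-0.05,0.03,4.25],[-7.14,7.33,0,-0.05,0.03,4.25]]]' 1; python3 look.py br1; python3 meas.py br1 box red 260 90;python3 meas.py br1 lid red 260 230 137
```

```text
clock: 31.35
ee_pos: [607.6, -68.7, 215.0]
tool_rot: [0.028, 1.0, -0.001, -0.001]
wrist_force: [-0.1, 0.2, -0.8]
gripper_width: 11.8
br1 box red n 1717 zmed 33.8 c 518.8 -64.3 size 84.2 60.1 yaw -2.2 toolxy [88.5 -0.3] zhist [(1, 89), (25, 23), (27, 52), (29, 95), (31, 239), (33, 1330), (35, 107)]
br1 lid red n 3941 zmed 136.9 c 595.0 -68.4 size 58.3 57.3 yaw -3.21 toolxy [12.1 -0.2] zhist [(1, 114), (3, 23)]
```

View pics/br1.png

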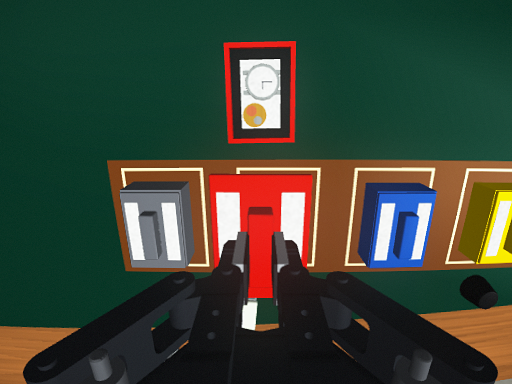

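The red box is at (260,92) and the held red lid at (261,230). The other three closed boxes are in their bays.

```bash
python3 go.py 519.2 -64.1 140 -2.2
```

```text
row [2.956, -0.012, 2.516] [-0.01, -0.02, -0.2] dist 116 now [607.9 -68.7 215.3] w 11.8 t 31.4
```

```bash
python3 -m handwheel '[[[1.5,0,0.8,0,0,-0.1],[2.98,0,1.6,0,0,-0.2],[2.98,0,2.5,0,0,-0.2],[2.98,0,2.5,0,0,-0.2],[2.98,0,2.5,0,0,-0.2],[2.98,0,2.5,0,0,-0.2],[2.98,0,2.5,0,0,-0.2]]]' 1; python3 go.py 519.2 -64.1 128 -2.2
```

```text
clock: 32.1
ee_pos: [520.6, -64.1, 141.8]
tool_rot: [0.02, 1.0, -0.001, 0.001]
wrist_force: [0.0, 0.3, -0.2]
gripper_width: 12.0
row [0.047, -0.003, 0.46] [-0.01, 0.03, -0.01] dist 14 now [520.6 -64.1 141.8] w 12.0 t 32.1
```

```bash
python3 -m handwheel '[[[0.05,0,0.2,0,0.03,0],[0.05,0,0.46,0,0.03,0],[0.05,0,0.46,0,0.03,0],[0.05,0,0.46,0,0.03,0],[0.05,0,0.46,0,0.03,0]]]' 1; python3 go.py 519.2 -64.1 121 -2.2
```

```text
clock: 32.6
ee_pos: [519.1, -63.9, 127.9]
tool_rot: [0.02, 1.0, -0.001, -0.0]
wrist_force: [-0.5, 0.3, 0.0]
gripper_width: 11.6
row [-0.004, -0.005, 0.23] [-0.01, -0.01, -0.01] dist 7 now [519.1 -63.9 127.9] w 11.6 t 32.6
```

```bash
python3 -m handwheel '[[[0,0,0.08,0,0,0],[0,0,0.16,0,0,0],[0,0,0.23,0,0,0],[0,0,0.23,0,0,0]]]' 1; python3 -m handwheel '[[[0,0,0.05,0,0,0],[0,0,0.1,0,0,0],[0,0,0.15,0,0,0],[0,0,0.18,0,0,0],[0,0,0.18,0,0,0]]]' 1; python3 -m handwheel '[[[0,0,0.04,0,0,0],[0,0,0.06,0,0,0],[0,0,0.06,0,0,0]]]' 1;python3 go.py 649.5 -54.2 116 -3.2
```

```text
clock: 33.0
ee_pos: [519.1, -63.9, 120.8]
tool_rot: [0.02, 1.0, -0.001, -0.0]
wrist_force: [0.4, -0.6, -1.2]
gripper_width: 12.0
clock: 33.5
ee_pos: [519.1, -63.9, 116.1]
tool_rot: [0.02, 1.0, -0.001, -0.0]
wrist_force: [-0.2, 1.1, 7.5]
gripper_width: 11.8
clock: 33.8
ee_pos: [519.1, -64.0, 116.1]
tool_rot: [0.02, 1.0, -0.001, -0.0]
wrist_force: [-2.4, 1.0, 17.2]
gripper_width: 12.1
row [-4.33, 0.497, 0.001] [-0.01, 0.0, 0.19] dist 131 now [519.1 -64.  116.1] w 12.1 t 33.8
```

```bash
python3 -m handwheel '[[[-0.3,0.03,-0.01,0,0,0.02],[-0.9,0.1,-0.01,0,0,0.04],[-1.6,0.18,-0.01,0,0,0.07],[-2.3,0.26,-0.01,0,0,0.1],[-3,0.34,-0.01,0,0,0.13],[-3.6,0.41,-0.01,0,0,0.16],[-4.1,0.47,-0.01,0,0,0.18],[-4.33,0.5,-0.01,0,0,0.19],[-4.33,0.5,-0.01,0,0,0.19],[-4.33,0.5,-0.01,0,0,0.19]]]' 1; python3 go.py 649.5 -54.2 116 -3.2
python3 -m handwheel '[[[0,0,0,0,0,0],[0,0,0,0,0,0],[0,0,0,0,0,0],[0,0,-1,0,0,0],[0,0,-2.5,0,0,0],[0,0,-3.3,0,0,0],[0,0,-3.3,0,0,0]]]' -0.2; python3 look.py dr2; python3 meas.py dr2 lid red 260 185 38
```

```text
clock: 34.8
ee_pos: [649.6, -54.0, 116.2]
tool_rot: [0.028, 1.0, -0.001, 0.0]
wrist_force: [-0.5, 0.7, 0.7]
gripper_width: 12.0
row [0.002, -0.005, 0.007] [-0.01, 0.01, -0.0] dist 0 now [649.6 -54.  116.2] w 12.0 t 34.8
clock: 35.5
ee_pos: [651.8, -54.2, 219.6]
tool_rot: [0.028, 1.0, -0.001, 0.005]
wrist_force: [0.6, 0.2, -0.4]
gripper_width: 51.0
dr2 lid red n 2426 zmed 38.0 c 648.0 -54.6 size 81.2 59.0 yaw -3.23 toolxy [ 5.8 -0.5] zhist [(1, 110), (3, 21), (7, 44), (15, 37), (17, 22), (23, 54), (31, 61), (33, 153), (35, 160), (37, 2008), (39, 179), (49, 81), (51, 649), (53, 43)]
```

View pics/dr2.png

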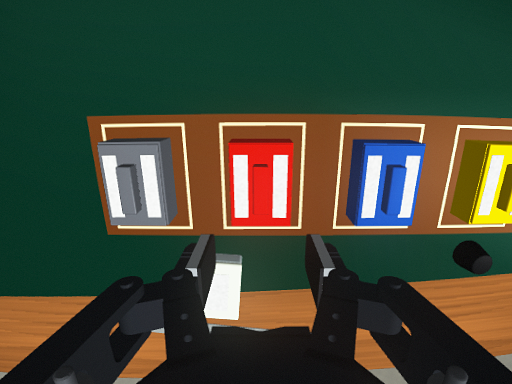

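Red is home in bay C at (262,180). Backing off for a final check of all four boxes.

```bash
python3 -m handwheel '[[[0.5,2,-2,0,0,0],[0.5,2,-4,0,0,0],[0.5,2,-4,0,0,0],[0.5,2,-4,0,0,0],[0.5,2,-4,0,0,0],[0.5,2,-4,0,0,0]]]' -0.2; python3 look.py f1; python3 go.py 640 8 340 -3
```

```text
clock: 36.15
ee_pos: [636.9, 6.1, 334.9]
tool_rot: [0.028, 1.0, -0.001, 0.0]
wrist_force: [0.1, 0.5, -0.2]
gripper_width: 51.0
row [-0.097, 0.072, -0.175] [-0.02, 0.01, -0.06] dist 6 now [637.    6.  334.7] w 51.5 t 36.2
```

View pics/f1.png

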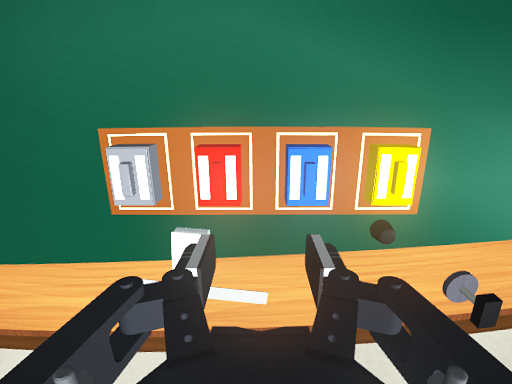

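```bash
python3 meas.py f1 lid red 218 175 38;python3 meas.py f1 lid blue 310 175 38;python3 meas.py f1 lid yellow 397 175 38;python3 meas.py f1 lid grey 132 175 38 
python3 - <<'E'
from h import *
f=np.load("pics/f1.npz");cw=cam('wrist',f['T']);im=f['im'];d=f['d']
for nm,c in {"D":[(108,135),(168,134),(173,208),(121,209)],"C":[(191,134),(252,133),(251,208),(195,208)],"B":[(278,133),(337,133),(333,208),(277,208)],"A":[(365,133),(422,135),(411,208),(356,208)]}.items():
    print(nm,np.round(onz(cw,c,2).mean(0),1))
# tilt per lid: plane fit of plate depth
for nm,(u0,v0) in {"grey":(132,175),"red":(218,175),"blue":(310,175),"yellow":(397,175)}.items():
    v,u=np.mgrid[v0-45:v0+45,u0-35:u0+35].reshape(2,-1);P=dep(cw,np.c_[u,v],d[v,u]);P=P[abs(P[:,2]-38)<2.0]
    A=np.c_[P[:,:2]-P[:,:2].mean(0),np.ones(len(P))];k=np.linalg.lstsq(A,P[:,2],rcond=None)[0];print(nm,"tilt",np.round(k[:2],3),"z",round(k[2],2),len(P))
im,_=bot.get_image("scene");cv2.imwrite("pics/f_scene.png",im[:,:,::-1])
E
```

```text
f1 lid red n 1107 zmed 38.0 c 648.2 -53.6 size 82.2 59.4 yaw -3.46 toolxy [-14.4 -58.3] zhist [(1, 67), (3, 52), (5, 25), (15, 40), (25, 39), (33, 87), (35, 117), (37, 825), (39, 118), (49, 52), (51, 283), (53, 25)]
f1 lid blue n 1102 zmed 37.8 c 655.1 70.0 size 82.2 59.6 yaw -3.27 toolxy [-14.3  65.4] zhist [(17, 22), (27, 39), (33, 75), (35, 165), (37, 827), (39, 69), (49, 64), (51, 266), (53, 27)]
f1 lid yellow n 1103 zmed 37.7 c 660.8 192.4 size 82.1 60.5 yaw -3.37 toolxy [-13. 188.] zhist [(1, 64), (3, 39), (5, 26), (7, 27), (9, 40), (11, 28), (13, 46), (15, 57), (17, 32), (19, 32), (21, 28), (23, 49), (25, 62), (27, 35), (29, 37), (31, 33), (33, 49), (35, 236), (37, 760), (39, 75), (41, 24), (43, 26), (45, 27), (47, 29), (49, 85), (51, 249)]
f1 lid grey n 253 zmed 37.2 c 640.1 -176.7 size 81.8 61.5 yaw -3.65 toolxy [ -13.3 -181.7] zhist [(1, 36), (3, 33), (5, 67), (7, 41), (9, 41), (11, 46), (13, 48), (15, 73), (17, 48), (19, 41), (21, 37), (23, 22), (25, 41), (27, 53), (29, 39), (31, 37), (33, 131), (35, 54), (37, 93), (39, 23), (41, 21), (43, 22), (45, 29), (47, 21), (49, 26), (51, 30)]
D [ 643.7 -174.9    2. ]
C [649.9 -52.9   2. ]
B [656.7  73.3   2. ]
A [664.  199.2   2. ]
grey tilt [ 0.002 -0.004] z 38.31 1830
red tilt [-0.001 -0.001] z 38.21 1954
blue tilt [ 0.001 -0.002] z 38.02 2022
yellow tilt [0.001 0.   ] z 37.91 1810
```

View pics/f_scene.png

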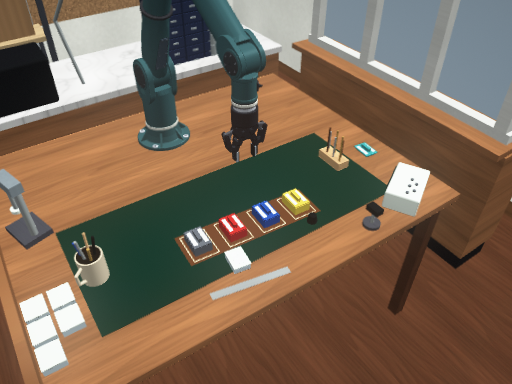

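```bash
python3 -c "
from station import bot
bot.job_done();print(bot.get_state()['clock'])"
```

```text
the job is handed in; nothing more can be done
the job is handed in; nothing more can be done
```

All four boxes were present. Each now has its own-colour lid pressed home and stands in its own bay, and I handed the job in at about 36 s of the 210 s allowed. `job_done()` gave no verdict. I gripped each lid by its rib, pressed it until the force rose at the stop, and dragged the box along the mat without lifting it.

| Box | Bay | Lid plate height (mm) | Lid tilt (rad) |
|---|---|---|---|
| yellow | A | 37.9 | 0.001 or less |
| blue | B | 38.0 | about 0.002 |
| red | C | 38.2 | about 0.001 |
| grey | D | 38.3 | about 0.004 |

- **Lids:** a fully home plate should read 38.0 mm above the work surface, so all four are within 0.3 mm.
- **Placing:** boxes are turned within about 0.5° of the bay axes. Most sit within 2–4 mm of the bay centres.
- **Disagreement:** the bay centres from the top and wrist cameras differ by 2–5 mm. The largest offset is yellow in the last, oblique view, about 7 mm sideways against 12 mm allowed. The view from directly above gave 3 mm.
- **Surroundings:** the final scene picture shows the mug, tool block, loupe and spares case where they were, and I left the turquoise lid alone. I saw no box knocked aside and no grip slip.

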